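Hang a tube holder on a slotted post and load it

TASK

Hang the tube holder on the stand: hook both its claws into the top pair of slots of the post and press it down, without forcing it, until the post's spring catch snaps over it and it sits fully home. Only then stand the loose sample tube upright in one of the holder's two holes, right down on its floor. Leave everything else on the bench where it is.

Things in the scene. Friction and masses are not known exactly. Their poses are not given: they have to be found in the camera images.
- stand: Fixed stand: grey foot 145 x 120 x 13 mm (60 mm forward to 85 behind), collar to 46 mm high, 7 mm proud of the post's face; in it a hollow steel post 62 mm wide, 28 deep, 196 mm high, slotted in front. Origin on the bench below the middle of the post's face; x points into the post, y left seen from its front, z up. The hand-clamped post may stand up to 7 mm higher or lower than all heights given.
- slots (a point): Nominal place of the top slots (0, 0, 152 mm in the stand's frame): midway between them, on the face, at their lower edges. The two slots, centred 19 mm left and right, are 9 mm wide, 33 mm high, in a 4 mm wall, open behind. Does not show the post's unmeasured +-7 mm in height, by which slots and catch shift together: feel for the slots and for the stop.
- holder: Loose light grey metal bracket for two tubes, about 0.2 kg, 44 mm wide over its flat cheeks (grasp across them), standing on its flat underside. Origin: middle of the lower edge of its flat rear face; x to the rear (towards the post when hung), z up. Body from x = -82 to 0 mm, 44 mm high for the rear 24 mm, then 35. Hung home: axes parallel to the stand's, x = y = 0, z = 116 mm nominal in its frame.
- claws (a point): Point midway between the holder's two claws, under their necks (holder frame x = 0, z = 36 mm). Claws at y = +-19 mm, 6 mm thick: neck 10 mm to the rear at z = 36 to 44, then a tongue (x = 5.5 to 10) hanging down to z = 14. They enter the slots with this point 22 to 25 mm above the slots' lower edges, until the rear face meets the post; then drop behind the wall. Home: this point on the lower edges.
- catch (a joint): Spring catch, a dark wedge 12 mm wide in the post's face below the top slots, m: 0 = out (5 mm proud), up to 0.007 pushed in. From about 18 mm above home the holder's lower back bar pushes it in (about 4 to 8 N down on the ledge, besides the holder's own weight); it snaps out over the bar 1 to 1.5 mm above home, where the hard stop is felt. Reads about 0 before it is met and when locked.
- holder_ledge (a point): Middle of the holder's flat thumb ledge (24 x 44 mm, x = -24 to 0), 13 mm in front of the rear face, 44 mm above the underside: the place to press. The post stands 36 mm higher than the ledge when home.
- hole_inner (a point): Centre of the holder's hole nearer the post (holder frame x = -38), at the deck's top, z = 35 mm. Square, 21.5 mm wide; deck 4 mm thick; the floor on which the tube stands is 31 mm below this point (z = 4 mm).
- hole_outer (a point): Centre of the holder's other, equal hole, further from the post (holder frame x = -65, z = 35 mm); the floor is 31 mm below this point.
- sample: Screw-cap sample tube standing alone on the bench, 80 mm high, body 18 mm, cap 21 mm in diameter over the top 16 mm, about 15 g. Origin: centre of its underside, z up. (All other tubes stand in racks.)
- beaker: Bystander: small glass beaker, 52 mm wide, 61 mm high; origin centre of its underside.
- marker: Bystander: marker pen lying on the bench, 130 mm long (along its y), 14 mm thick; origin centre of its underside.
- dish_a: Bystander: petri dish, 61 mm wide, 15 mm high, on the white board.
- dish_b: Bystander: second petri dish, same size, on the white board.
- bench_timer: Bystander: flat bench timer, 72 x 66 x 18 mm.
- spare_cap: Bystander: spare tube cap, 21 mm wide, 16 mm high.
There are look-alikes about, which are no part of the job. Leave any blue or green look-alike of the sample alone.

How it is judged:
By the outcome, as a careful person would: the job done as asked, in the order asked, and still so for the second after the job is handed in, with the robot touching nothing.
It also fails if it takes over 72 s, if anything falls off the work surface, if the arm or the gripper's body presses on something with over 40 N, if the wrist force passes 120 N, or if a joint passes its speed limit or range.

ROBOT

A 6-joint arm with a two-finger parallel gripper is mounted at the origin on a cart in front of the work surface, level with it; the furniture and walls round the work are solid. World frame = base frame: x ahead of the robot, y to its left, z up, the work surface at z = 0. Lengths are in m, angles in rad, forces in N, time in s.
With the tool pointing down it reaches from about 0.25 to 0.725 m from the base axis. Payload 9.7 kg.
Tool frame: the origin (TCP) lies on the centre line of the jaws, within the pads' length; the fingertips stand 19 mm ahead of it and the grasp point (between the pads) is the TCP; z points along the fingers, x is the direction in which the jaws open and shut, and the axes are right-handed (so a half turn about z gives the same grasp; the last joint's range is limited). The gripper opens to 85 mm and grips with 20 to 120 N. Pads are 22 mm wide; open, the fingers measure 114 mm over their backs; the gripper's body (76 mm by 85 mm) begins 54 mm behind the grasp point. The pads swing forward as they close: fully open they stand 13 mm farther back than shut.
Start: joints at [-1.28, 0.087, 0.176, 1.66, 0, 1.571], TCP at [0.158, -0.527, 0.216] pointing down, gripper open.
Joint ranges: [-3.13, 3.13], [-0.85, 1.81], [-1.15, 1.24], [-2.2, 2.28], [-1.44, 1.52], [-3.14, 3.14]. Speed limits (rad/s): [2.22, 2.22, 2.57, 3.14, 3.14, 3.14].

INTERFACE

Orientations are given as a rotation vector (axis times angle).
In Python, from workcell import arm, optics gives the robot as it stands.
- The arm moves only by the tool jog_arm, never from a script. Its argument "motion" is a list of rows, each a list of 5 numbers: the shift along the world's x, y, z in cm, then the turn about the world's z in rad, then the finger opening in cm, from 0 to 8.54. A call has exactly 10 rows; each row is the pose to reach, as a shift and turn from the pose commanded when the call began; what a row does not reach only later rows make up. A row lasts 1/10 s, in which the tool goes at most 50 mm and 8.59 degrees, less where a joint would pass 70% of its speed; a pose out of reach is approached as far as the arm can. A call with a gripper value outside its range is refused whole. The fingers move at their own pace and stop on an object; "newtons" is the grip in N (left out, the last holds). Time passes only in rows, so rows that repeat a pose let the fingers close, or fill a call up. It gives the time, the measured TCP pose, the force and the opening at its end, in the units of the state.
- arm.state(): the state, without advancing time (a new reading comes with each control period).
- optics.camera(name): name is "scene" or "top"; returns a dict with "color" (480x640x3 uint8, red, green, blue), "fx", "fy", "cx", "cy" (pixels), "rvec" (rotation vector, rad) and "tvec" (3), from world to camera coordinates, as OpenCV has them. Camera axes: x right, y down, z forward; pixel columns grow to the right and rows downward; lengths in m; the calibration is good to about 2 mm. A picture is of the moment at which its call begins. There is no depth.
- arm.sign_off(): hands the job in, once; it reports no verdict.
The state is a dict: "t": time; "joints": joint angles; "joint_vel": joint speeds; "effort": joint torques, N m; "tool_pos": TCP position; "ee_rot": TCP orientation; "force": force on the tool from outside, world axes, zero at the start; "ft_torque": the same for the moment, N m; "grip_width": opening from 0.0 (shut) to 1.0 (fully open).
Only numpy, scipy, OpenCV 4.12 (cv2) and the standard library are available. Lean on these libraries where they do the work, as an engineer would, in place of code of your own. Each camera call takes 0.05 s, during which the arm holds its last target.

## Working session

There is one attempt and no reset: what is moved stays moved. The work goes in short steps, Python scripts to look and compute and a tool call to move; the robot and the scene stay as the last step left them, time stands still between calls to the robot, and variables do not carry over. Pictures are saved under pics/ and viewed, and the job is handed in when it is done.

Besides the shell and the picture viewer there is one more tool, called after "Emit:" as name(argument=value, ...) on one line, values as JSON. jog_arm: Moves the arm, as the interface text tells. Its arguments: {"type":"object","properties":{"motion":{"type":"array","items":{"type":"array","items":{"type":"number"}}},"newtons":{"type":"number"}},"required":["motion"]}

```bash
ls; mkdir -p pics
cat > h.py <<'E'
import numpy as np, cv2
from workcell import arm, optics
def cam(n):
    c=optics.camera(n); c['K']=np.array([[c['fx'],0,c['cx']],[0,c['fy'],c['cy']],[0,0,1.]])
    c['R']=cv2.Rodrigues(np.array(c['rvec'],float))[0]; c['t']=np.array(c['tvec'],float); c['C']=-c['R'].T@c['t']; return c
def save(c,f): cv2.imwrite(f,c['color'][:,:,::-1])
def ray(c,u,v): return c['R'].T@np.array([(u-c['cx'])/c['fx'],(v-c['cy'])/c['fy'],1.])
def onz(c,u,v,z):
    d=ray(c,u,v); return c['C']+d*(z-c['C'][2])/d[2]
def proj(c,P):
    return cv2.projectPoints(np.array(P,float).reshape(-1,1,3),np.array(c['rvec'],float),c['t'],c['K'],None)[0].reshape(-1,2)
E
python3 - <<'E'
from h import *
for n in('scene','top'):
    c=cam(n); save(c,f'pics/{n}0.png'); np.save(f'{n}0.npy',c,allow_pickle=True); print(n,c['C'],c['fx'],c['R'])
print(arm.state())
E
```

```text
pics
scene [ 0.00327435 -1.04533341  0.66805697] 585.9989436302365 [[ 0.90661845 -0.42194965  0.00121426]
 [-0.17765391 -0.38432161 -0.9059448 ]
 [ 0.38272976  0.82113056 -0.42339407]]
top [0.28236258 0.04730009 1.20328804] 436.50711455610013 [[ 0.01733811 -0.99972108  0.01603583]
 [-0.9820129  -0.02004251 -0.18774706]
 [ 0.18801609 -0.01249222 -0.9820865 ]]
{'t': 0.1, 'joints': array([-1.28001113e+00,  8.74202044e-02,  1.75181384e-01,  1.65977750e+00,
        3.35847498e-06,  1.57080076e+00]), 'joint_vel': array([ 0.00047808, -0.00181971,  0.00136389, -0.00069498,  0.00072541,
       -0.00010286]), 'effort': array([-1.62927990e-03, -5.21561480e+01,  4.65653837e+01,  1.61341229e-02,
       -6.37577705e-05, -4.32842421e-05]), 'tool_pos': array([ 0.15762395, -0.52669459,  0.21502923]), 'ee_rot': array([-2.51925669e+00,  1.87572748e+00,  1.53359094e-03]), 'force': array([ 0.52453258,  0.99640378, -0.39492891]), 'ft_torque': array([ 0.04033143, -0.02859244,  0.02030602]), 'grip_width': 0.9961187112028149}
```

View pics/scene0.png

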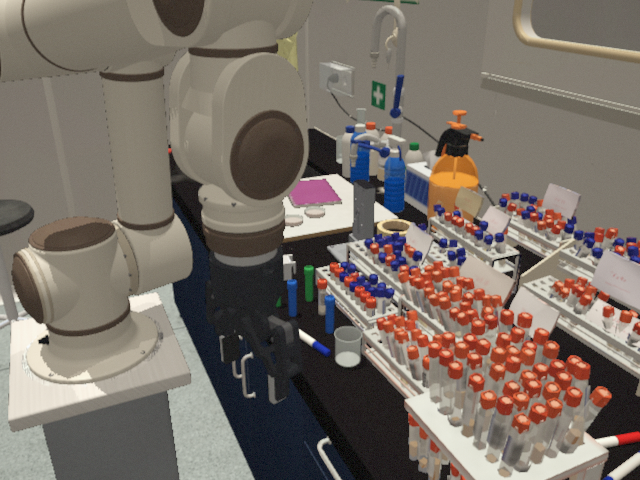

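View pics/top0.png

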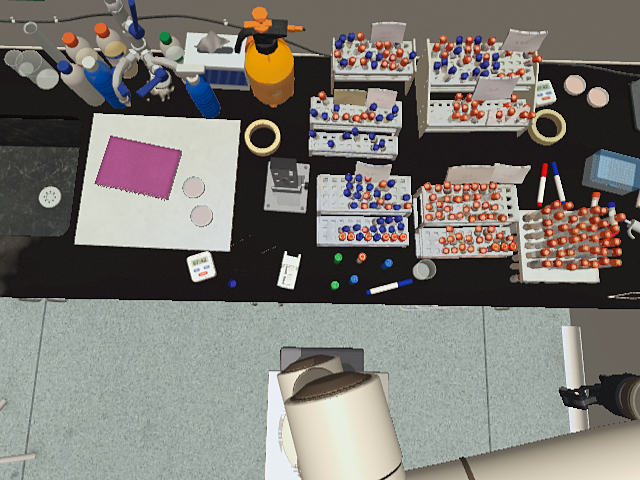

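The top view shows the stand at about (287,185), the light grey holder at (289,270) and a red-capped loose tube at (362,257) among blue and green look-alikes. I'll zoom in.

Run:
```python
import cv2
a=cv2.imread('pics/top0.png'); s=cv2.imread('pics/scene0.png')
cv2.imwrite('pics/top0a.png',cv2.resize(a[145:305,250:410],None,fx=5,fy=5,interpolation=cv2.INTER_CUBIC)[:600])
cv2.imwrite('pics/top0b.png',cv2.resize(a[240:300,260:340],None,fx=10,fy=10,interpolation=cv2.INTER_CUBIC))
cv2.imwrite('pics/scene0a.png',cv2.resize(s[160:360,260:420],None,fx=3,fy=3,interpolation=cv2.INTER_CUBIC))
```

```text
(no output)
```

View pics/top0a.png

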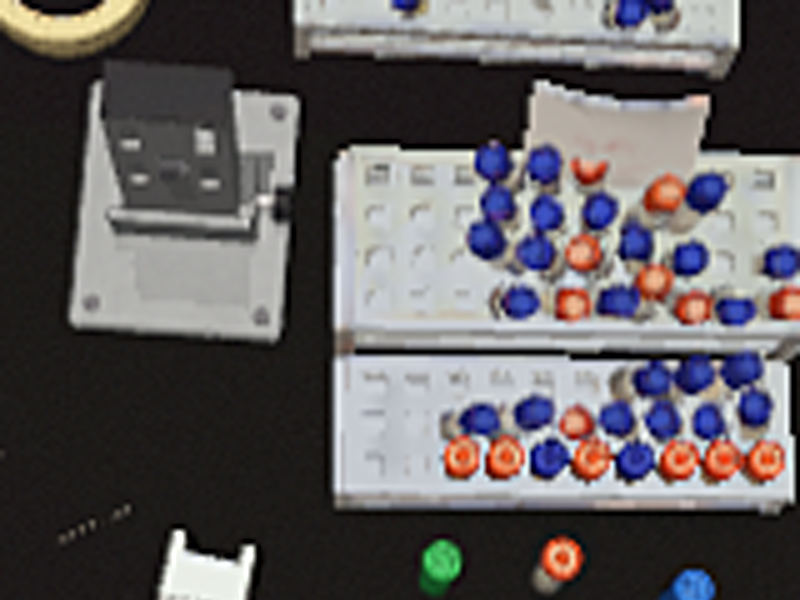

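View pics/top0b.png

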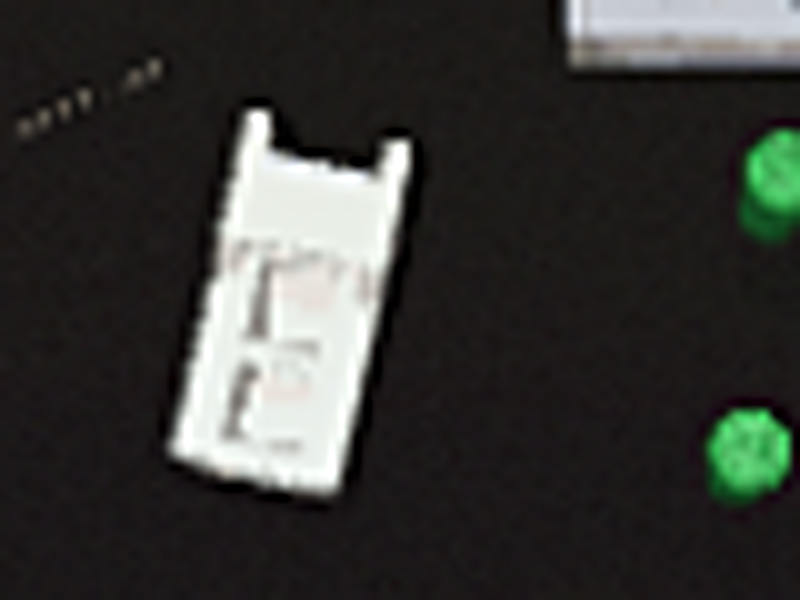

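View pics/scene0a.png

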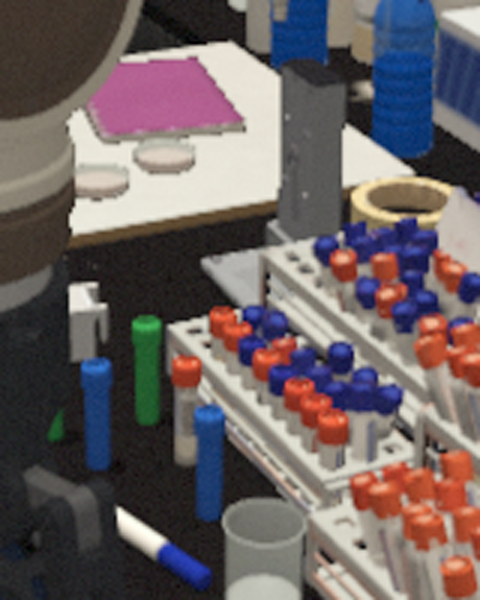

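Run:
```python
from h import *
c=np.load('top0.npy',allow_pickle=True).item()
o=[250,145]
def crop(u,v): return (250+u/5.0-.4, 145+v/5.0-.4)
for n,(u,v),z in [('footFL',(72,326),13e-3),('footFR',(280,340),13e-3),('footBR',(299,96),13e-3),('footBL',(92,82),13e-3),('postFL',(103,124-2),.196),('postFR',(233,130),.196),('postBL',(104,62),.196),('postBR',(233,68),.196),('colFL',(109,215),.046),('colFR',(250,225),.046)]:
    print(n,onz(c,*crop(u,v),z).round(4))
# holder
def c2(u,v): return (260+u/10-.45,240+v/10-.45)
for n,(u,v),z in [('clawL',(258,108),.044),('clawR',(398,138),.044),('FL',(170,455),.035),('FR',(335,495),.035)]:
    print(n,onz(c,*c2(u,v),z).round(4))
g=c['color'].astype(int); m=((g[:,:,0]>110)&(g[:,:,1]>110)).astype(np.uint8); m[:240]=0;m[300:]=0;m[:,:270]=0;m[:,310:]=0
cs=max(cv2.findContours(m,0,1)[0],key=cv2.contourArea); print(cv2.minAreaRect(cs),cv2.boundingRect(cs))
# red cap
h=cv2.cvtColor(c['color'],cv2.COLOR_RGB2HSV)
m=((h[:,:,0]<12)&(h[:,:,1]>110)&(h[:,:,2]>100)).astype(np.uint8); m[:248]=0;m[268:]=0;m[:,:352]=0;m[:,374:]=0
ys,xs=np.nonzero(m); print(len(xs),xs.mean(),ys.mean(),onz(c,xs.mean(),ys.mean(),.080),onz(c,xs.mean(),ys.mean(),.076), xs.min(),xs.max(),ys.min(),ys.max())
s=np.load('scene0.npy',allow_pickle=True).item()
P=np.array([[onz(c,xs.mean(),ys.mean(),.078)[0],onz(c,xs.mean(),ys.mean(),.078)[1],z] for z in (0,.064,.08)])
print(proj(s,P))
print(arm.state()['tool_pos'])
```

```text
footFL [0.5872 0.1861 0.013 ]
footFR [0.5816 0.0693 0.013 ]
footBR [0.7259 0.0617 0.013 ]
footBL [0.7316 0.1806 0.013 ]
postFL [0.6423 0.154  0.196 ]
postFR [0.6397 0.0911 0.196 ]
postBL [0.6729 0.1547 0.196 ]
postBR [0.6713 0.0919 0.196 ]
colFL [0.6422 0.1645 0.046 ]
colFR [0.6382 0.0867 0.046 ]
clawL [0.4683 0.1207 0.044 ]
clawR [0.4609 0.083  0.044 ]
FL [0.3756 0.1418 0.035 ]
FR [0.3658 0.0975 0.035 ]
((288.62005615234375, 270.0478515625), (17.20680046081543, 36.1980094909668), 12.26477336883545) (277, 251, 24, 38)
47 361.74468085106383 256.468085106383 [ 0.45033653 -0.08067079  0.08      ] [ 0.45093468 -0.08112649  0.076     ] 358 366 252 260
[[321.78789652 312.90637191]
 [321.80258925 286.65319955]
 [321.80636507 279.90650234]]
[ 0.15762395 -0.52669459  0.21502923]
```

Emit:
jog_arm(motion=[[1.4,3.6,0,0.147,8.54],[2.8,7.1,0,0.294,8.54],[4.2,10.7,0,0.441,8.54],[5.6,14.2,0,0.588,8.54],[7.0,17.8,0,0.735,8.54],[8.3,21.4,0,0.882,8.54],[9.7,24.9,0,1.029,8.54],[11.1,28.5,0,1.176,8.54],[12.5,32.0,0,1.323,8.54],[13.9,35.6,0,1.47,8.54]])

```text
t: 1.1
tool_pos: [0.2968, -0.1695, 0.2155]
ee_rot: [3.127, 0.307, 0.0]
force: [0.5, -1.2, 0.6]
grip_width: 1.0
```

Emit:
jog_arm(motion=[[1.4,3.6,0,0.147,8.54],[2.8,7.1,0,0.294,8.54],[4.2,10.7,0,0.441,8.54],[5.6,14.2,0,0.588,8.54],[7.0,17.8,0,0.735,8.54],[8.3,21.4,0,0.882,8.54],[9.7,24.9,0,1.029,8.54],[11.1,28.4,0,1.18,8.54],[11.1,28.4,-2,1.18,8.54],[11.1,28.4,-4,1.18,8.54]])

```text
t: 2.1
tool_pos: [0.4079, 0.1143, 0.1749]
ee_rot: [-2.43, -1.991, 0.001]
force: [-0.3, -0.4, -0.5]
grip_width: 1.002
```

```bash
cat >> h.py <<'E'
def st():
    s=arm.state(); R=cv2.Rodrigues(np.array(s['ee_rot']))[0]
    print('t %.2f'%s['t'],'pos',np.round(s['tool_pos'],4),'xang %.4f'%np.arctan2(R[1,0],R[0,0]),'F',np.round(s['force'],1),'T',np.round(s['ft_torque'],2),'g %.3f'%s['grip_width'],'j6 %.2f'%s['joints'][5]); return s
E
python3 - <<'E'
from h import *
st()
for n in('scene','top'):
    c=cam(n); save(c,f'pics/{n}1.png')
a=cv2.imread('pics/top1.png'); s=cv2.imread('pics/scene1.png')
cv2.imwrite('pics/c1.png',np.hstack([cv2.resize(a[180:310,220:350],(400,400)),cv2.resize(s[150:350,230:430],(400,400))]))
E
```

```text
t 2.10 pos [0.4079 0.1143 0.1749] xang 1.3727 F [-0.3 -0.4 -0.5] T [-0.05  0.02 -0.02] g 1.002 j6 0.47
```

View pics/c1.png

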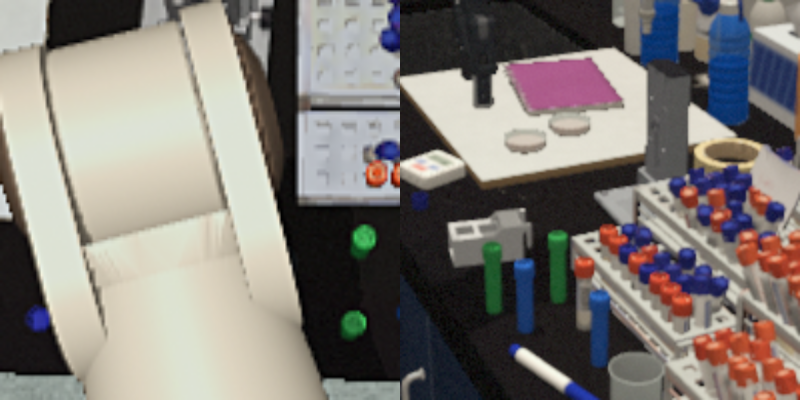

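Emit:
jog_arm(motion=[[0,0,-3,0,8.54],[0,0,-6,0,8.54],[0,0,-9,0,8.54],[0,0,-12,0,8.54],[0,0,-14,0,8.54],[0,0,-15.3,0,8.54],[0,0,-15.3,0,4.4],[0,0,-15.3,0,3.5],[0,0,-15.3,0,3.5],[0,0,-15.3,0,3.5]], newtons=60)

```text
t: 3.2
tool_pos: [0.4084, 0.1133, 0.0238]
ee_rot: [2.432, 1.987, 0.002]
force: [1.0, -0.6, 0.6]
grip_width: 0.408
```

Run:
```python
from h import *
st()
c=cam('scene'); save(c,f'pics/scene2.png')
s=cv2.imread('pics/scene2.png')
cv2.imwrite('pics/c2.png',cv2.resize(s[200:310,220:350],(780,600)[:2]))
```

```text
t 3.20 pos [0.4084 0.1133 0.0238] xang 1.3700 F [ 1.  -0.6  0.6] T [ 0.05  0.02 -0.01] g 0.408 j6 0.47
```

View pics/c2.png

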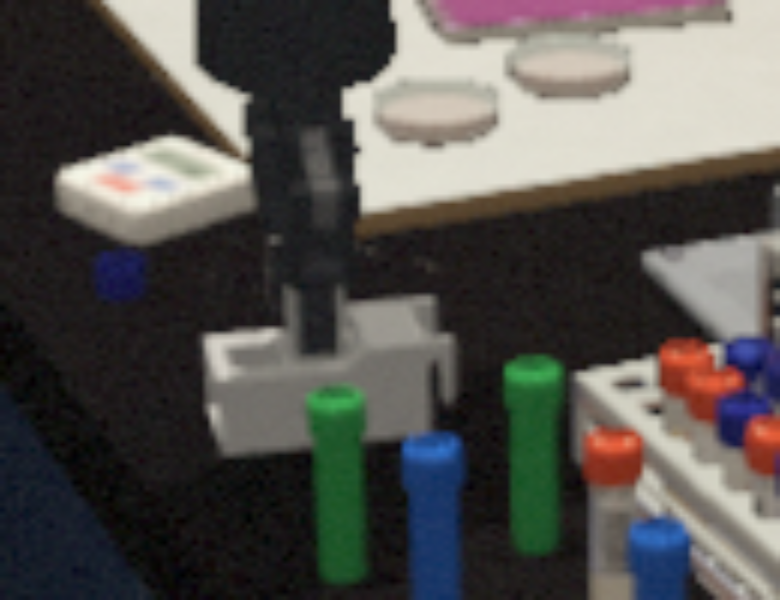

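Run:
```python
from h import *
c=cam('scene')
s=st(); p=np.array(s['tool_pos']); y=-.2008
ex=np.array([np.cos(y),np.sin(y),0]); ey=np.array([-np.sin(y),np.cos(y),0])
for d in(-.022,-.0175,.022):
  for z in(0,.01,.02,.035): 
    q=p+ey*d; q[2]=z; u=proj(c,q)[0]; print(d,z,((u-[220,200])*[6,600/110]).round())
```

```text
t 3.30 pos [0.4081 0.1132 0.0234] xang 1.3700 F [ 1.1 -0.2 -0.3] T [ 0.08 -0.01  0.  ] g 0.414 j6 0.47
-0.022 0 [315. 445.]
-0.022 0.01 [314. 424.]
-0.022 0.02 [313. 403.]
-0.022 0.035 [312. 372.]
-0.0175 0 [313. 440.]
-0.0175 0.01 [312. 419.]
-0.0175 0.02 [312. 399.]
-0.0175 0.035 [310. 367.]
0.022 0 [298. 397.]
0.022 0.01 [297. 377.]
0.022 0.02 [296. 357.]
0.022 0.035 [295. 326.]
```

Run:
```python
from h import *
c=cam('scene'); save(c,f'pics/scene3.png')
s=cv2.imread('pics/scene3.png'); a=cv2.imread('pics/scene1.png');
x=cv2.resize(s[215:290,240:310],None,fx=8,fy=8,interpolation=cv2.INTER_CUBIC)
b=cv2.resize(a[150:225,240:310][:, :30],None,fx=8,fy=8,interpolation=cv2.INTER_CUBIC)
cv2.imwrite('pics/c3.png',np.hstack([x,b]))
st()
```

```text
t 3.35 pos [0.408  0.1132 0.0232] xang 1.3700 F [-0.5 -0.5 -0.4] T [0.02 0.05 0.06] g 0.409 j6 0.47
```

View pics/c3.png

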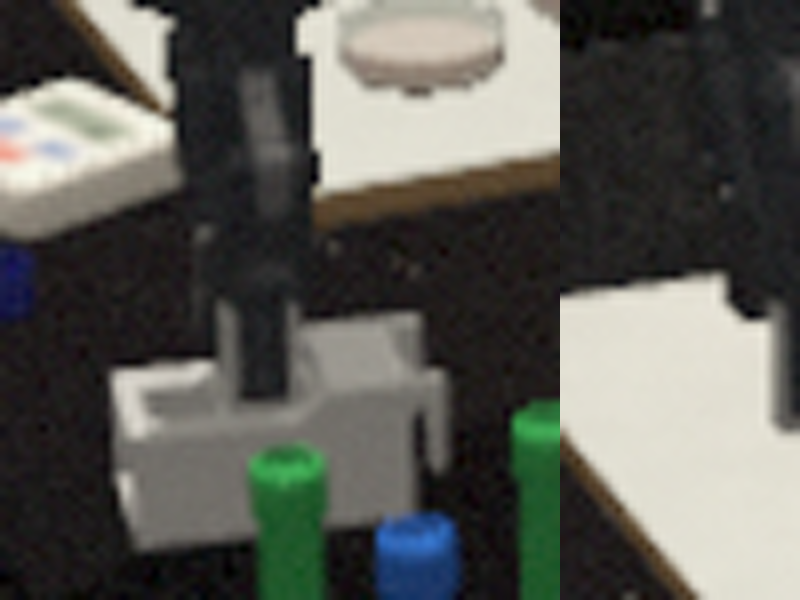

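Run:
```python
from h import *
c=np.load('scene0.npy',allow_pickle=True).item()
p=np.array([.4079,.1143,.1749]);y=-.2
ey=np.array([-np.sin(y),np.cos(y),0])
for d in(-.057,-.043,0,.043):
  for z in(.156,.169,.18): q=p+ey*d;q[2]=z;print(d,z,proj(c,q)[0].round(1))
a=cv2.imread('pics/scene1.png');
cv2.imwrite('pics/c4.png',cv2.resize(a[140:290,210:330],None,fx=4,fy=4,interpolation=cv2.INTER_CUBIC))
```

```text
-0.057 0.156 [272.3 226.1]
-0.057 0.169 [272.1 220.6]
-0.057 0.18 [271.9 215.9]
-0.043 0.156 [271.3 223.6]
-0.043 0.169 [271.1 218.1]
-0.043 0.18 [270.9 213.5]
0 0.156 [268.3 216.2]
0 0.169 [268.1 210.9]
0 0.18 [267.9 206.3]
0.043 0.156 [265.5 209.3]
0.043 0.169 [265.3 204. ]
0.043 0.18 [265.1 199.6]
```

View pics/c4.png

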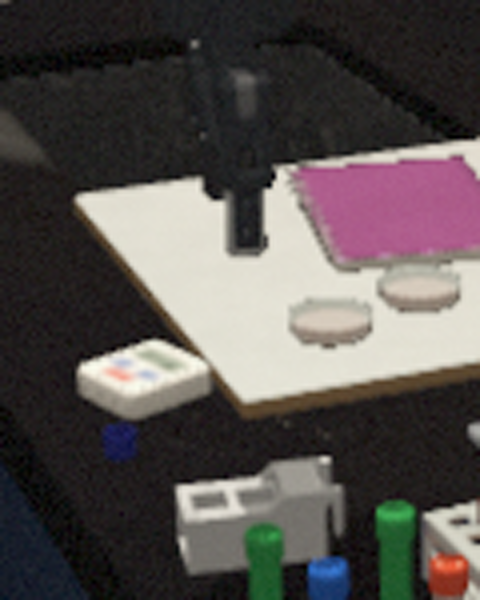

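Run:
```python
from h import *
c=np.load('scene0.npy',allow_pickle=True).item()
p=np.array([.158,-.527,.216]);
e=np.array([.286,-.958,0])
a=cv2.imread('pics/scene0.png')
b=cv2.resize(a[250:420,180:330],None,fx=3.5,fy=3.5,interpolation=cv2.INTER_CUBIC)
for d in(-.043,0,.043):
  for z,col in((-.019,(0,0,255)),(-.006,(0,255,255)),(0,(0,255,0)),(.054,(255,0,255))):
    q=p+e*d;q[2]+=z;u=(proj(c,q)[0]-[180,250])*3.5+1.5;cv2.circle(b,tuple(int(x) for x in u),3,col,-1)
b=cv2.convertScaleAbs(b,alpha=1.6,beta=30)
cv2.imwrite('pics/c5.png',b)
```

```text
(no output)
```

View pics/c5.png

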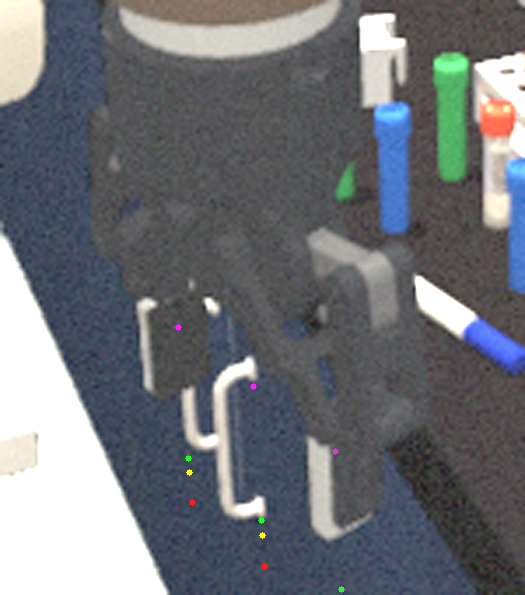

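Run:
```python
from h import *
c=np.load('scene0.npy',allow_pickle=True).item()
a=cv2.imread('pics/scene0.png')
for z in(0,.1,.2): 
  u=proj(c,[0,0,z])[0]; print(u); cv2.circle(a,tuple(int(x) for x in u),3,(0,255,0),-1)
for z in np.arange(0,.4,.05):
  u=proj(c,[.158,-.527,.216+z])[0]; cv2.circle(a,tuple(int(x) for x in u),3,(0,0,255),-1)
cv2.imwrite('pics/c6.png',a)
```

```text
[ 94.12610042 344.86297986]
[ 85.36975899 300.5423507 ]
[ 75.91077899 252.66528378]
```

View pics/c6.png

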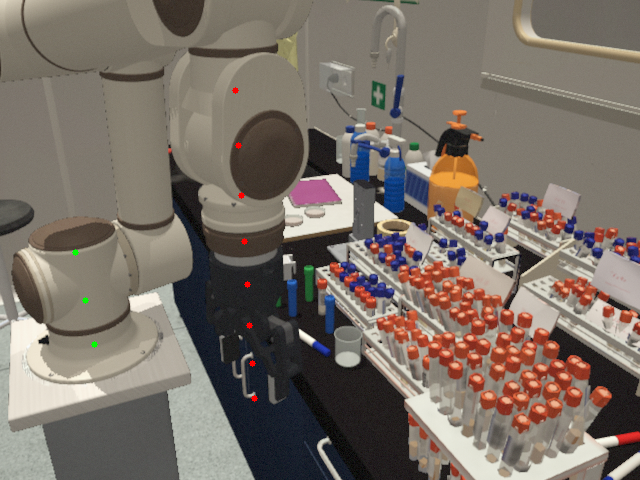

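The fingers closed to 35 mm without touching the holder. In the image the fingertips sit above the deck, about 30 mm higher than the tool data implies. I'll open, lower by an amount that is safe either way, and look again.

Emit:
jog_arm(motion=[[0,0,0,0,8.54],[0,0,0,0,8.54],[0,0,0,0,8.54],[0,0,0,0,8.54],[0,0,-0.4,0,8.54],[0,0,-0.8,0,8.54],[0,0,-1.2,0,8.54],[0,0,-1.2,0,8.54],[0,0,-1.2,0,8.54],[0,0,-1.2,0,8.54]])

```text
t: 4.35
tool_pos: [0.4078, 0.1131, 0.0108]
ee_rot: [2.433, 1.988, 0.0]
force: [-0.4, 0.5, 0.8]
grip_width: 1.003
```

Run:
```python
from h import *
st()
c=cam('scene'); save(c,f'pics/scene4.png')
s=cv2.imread('pics/scene4.png')
b=cv2.resize(s[205:295,230:330],None,fx=6.6,fy=6.6,interpolation=cv2.INTER_CUBIC)
cv2.imwrite('pics/c7.png',cv2.convertScaleAbs(b,alpha=1.3,beta=20))
```

```text
t 4.35 pos [0.4078 0.1131 0.0108] xang 1.3700 F [-0.4  0.5  0.8] T [ 0.03 -0.02 -0.01] g 1.003 j6 0.47
```

View pics/c7.png

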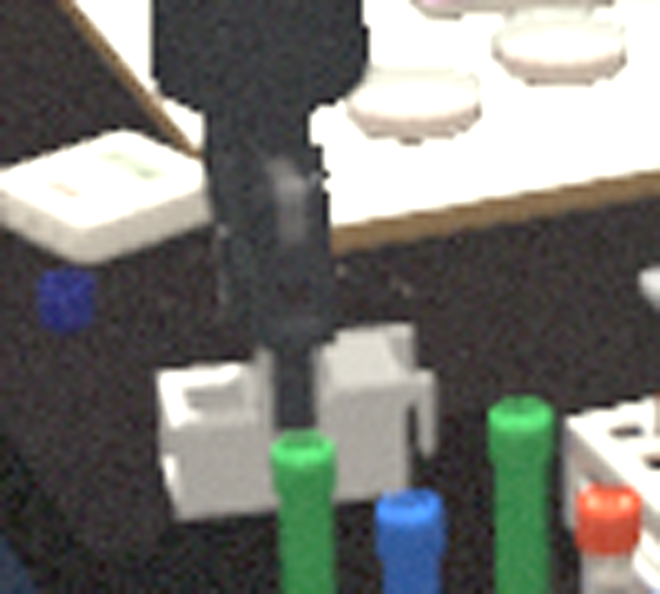

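Emit:
jog_arm(motion=[[0,0,-0.2,0,8.54],[0,0,-0.4,0,8.54],[0,0,-0.6,0,8.54],[0,0,-0.8,0,8.54],[0,0,-0.8,0,6],[0,0,-0.8,0,4],[0,0,-0.8,0,3],[0,0,-0.8,0,3],[0,0,-0.8,0,3],[0,0,-0.8,0,3]], newtons=30)

```text
t: 5.4
tool_pos: [0.4078, 0.1131, 0.0029]
ee_rot: [2.433, 1.987, 0.001]
force: [0.2, 0.3, 2.3]
grip_width: 0.506
```

Run:
```python
from h import *
st()
c=cam('scene'); save(c,f'pics/scene5.png')
s=cv2.imread('pics/scene5.png')
b=cv2.resize(s[205:295,230:330],None,fx=6.6,fy=6.6,interpolation=cv2.INTER_CUBIC)
cv2.imwrite('pics/c8.png',cv2.convertScaleAbs(b,alpha=1.3,beta=20))
```

```text
t 5.40 pos [0.4078 0.1131 0.0029] xang 1.3700 F [0.2 0.3 2.3] T [0.03 0.09 0.  ] g 0.506 j6 0.47
```

View pics/c8.png

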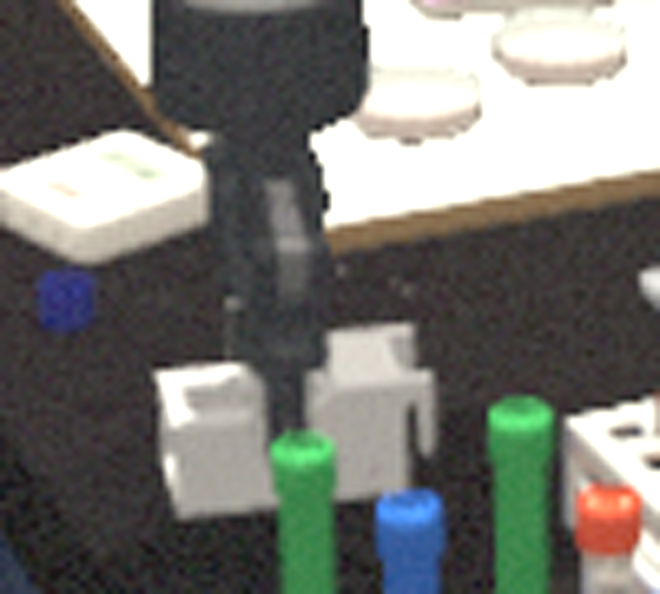

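Emit:
jog_arm(motion=[[0,0,0,0,6.5],[0,0,0,0,6.5],[0,0,-0.3,0,6.5],[0,0,-0.6,0,6.5],[0,0,-0.9,0,6.5],[0,0,-1.2,0,6.5],[0,0,-1.2,0,6.5],[0,0,-1.2,0,6.5],[0,0,-1.2,0,6.5],[0,0,-1.2,0,6.5]], newtons=60)

```text
t: 6.45
tool_pos: [0.4078, 0.1131, -0.0092]
ee_rot: [2.433, 1.988, 0.0]
force: [0.6, -0.8, 0.9]
grip_width: 0.761
```

Emit:
jog_arm(motion=[[0,0,0,0,4.5],[0,0,0,0,3],[0,0,0,0,3],[0,0,0,0,3],[0,0,0,0,3],[0,0,0,0,3],[0,0,2,0,3],[0,0,5,0,3],[0,0,8,0,3],[0,0,12,0,3]])

```text
t: 7.45
tool_pos: [0.4064, 0.1127, 0.1101]
ee_rot: [-2.432, -1.987, 0.005]
force: [0.7, 0.5, -3.2]
grip_width: 0.502
```

Run:
```python
from h import *
st()
c=cam('scene'); save(c,f'pics/scene6.png')
s=cv2.imread('pics/scene6.png')
b=cv2.resize(s[160:250,230:330],None,fx=6.6,fy=6.6,interpolation=cv2.INTER_CUBIC)
cv2.imwrite('pics/c9.png',cv2.convertScaleAbs(b,alpha=1.3,beta=20))
```

```text
t 7.45 pos [0.4064 0.1127 0.1101] xang 1.3700 F [ 0.7  0.5 -3.2] T [ 0.06 -0.05  0.01] g 0.502 j6 0.47
```

View pics/c9.png

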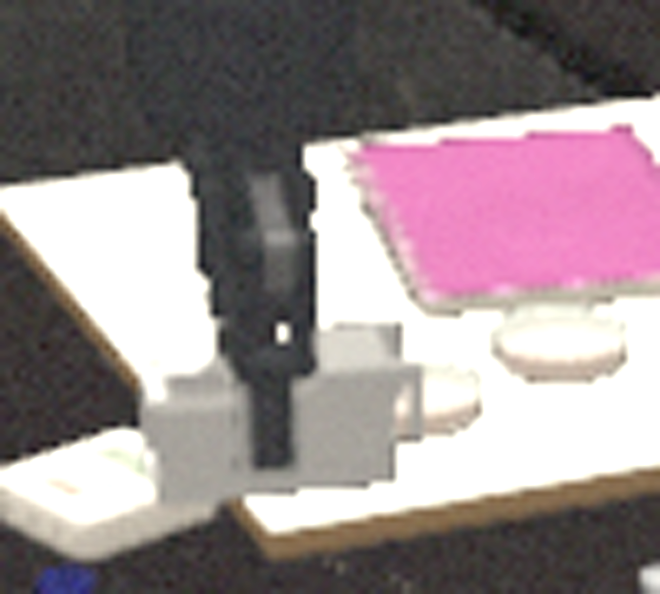

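Run:
```python
from h import *
c=np.load('top0.npy',allow_pickle=True).item()
g=cv2.GaussianBlur(cv2.cvtColor(c['color'],cv2.COLOR_RGB2GRAY),(3,3),.7).astype(float)
def edge(v,u0,u1):
    r=g[v,u0:u1+1]; d=np.abs(np.diff(r)); k=int(d.argmax()); lo=max(0,k-2);hi=min(len(d),k+3); w=d[lo:hi]**2
    return u0+(np.arange(lo,hi)*w).sum()/w.sum()+.5, d[k]
def line(vs,f,z,name):
    P=[]
    for v in vs:
        a,b=f(v); u,s=edge(v,a,b)
        if s>8:P.append(onz(c,u,v,z)[:2])
    P=np.array(P); k,b=np.polyfit(P[:,0],P[:,1],1); r=P[:,1]-k*P[:,0]-b
    ok=abs(r)<2*r.std()+1e-6; k,b=np.polyfit(P[ok,0],P[ok,1],1)
    print(name,len(P),'slope %.4f'%k,'y@.644 %.4f'%(k*.644+b),'y@.658 %.4f'%(k*.658+b),'std %.5f'%r.std()); return k,b
line(range(168,208),lambda v:(263,271),.013,'footL')
line(range(168,208),lambda v:(304,312),.013,'footR')
for h in(.189,.196,.203):
  line(range(159,169),lambda v:(268,274),h,'postL')
  line(range(159,169),lambda v:(294,300),h,'postR')
cv2.imwrite('pics/c10.png',cv2.resize(c['color'][150:220,258:318,::-1],None,fx=8.5,fy=8.5,interpolation=cv2.INTER_NEAREST))
```

```text
footL 40 slope -0.0547 y@.644 0.1850 y@.658 0.1843 std 0.00047
footR 40 slope -0.0584 y@.644 0.0665 y@.658 0.0656 std 0.00329
postL 10 slope 0.0929 y@.644 0.1557 y@.658 0.1570 std 0.00069
postR 10 slope 0.0693 y@.644 0.0908 y@.658 0.0918 std 0.00061
postL 10 slope 0.0929 y@.644 0.1552 y@.658 0.1565 std 0.00069
postR 10 slope 0.0693 y@.644 0.0907 y@.658 0.0916 std 0.00060
postL 10 slope 0.0929 y@.644 0.1547 y@.658 0.1560 std 0.00068
postR 10 slope 0.0693 y@.644 0.0905 y@.658 0.0915 std 0.00060
```

View pics/c10.png

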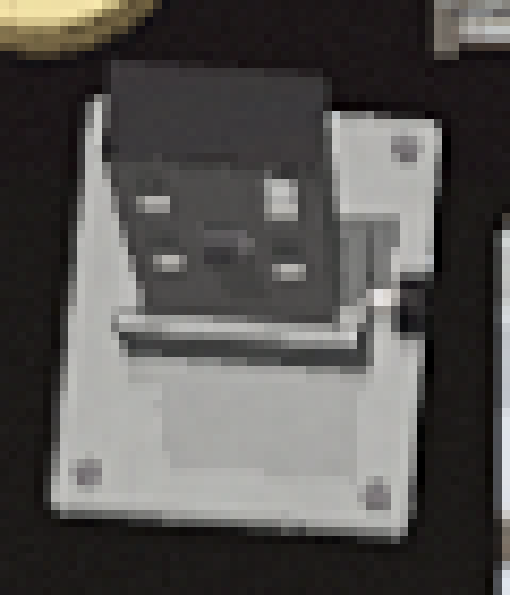

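Emit:
jog_arm(motion=[[0,0,3,0.03,3],[2,0.2,6,0.06,3],[5,0.4,9,0.1,3],[8,0.6,9.5,0.13,3],[11,0.9,9.5,0.151,3],[14,1.1,9.5,0.151,3],[17,1.3,9.5,0.151,3],[19.0,1.39,9.5,0.151,3],[19.8,1.39,9.5,0.151,3],[19.8,1.39,9.5,0.151,3]])

```text
t: 8.5
tool_pos: [0.6059, 0.1269, 0.2042]
ee_rot: [-2.276, -2.164, 0.003]
force: [-0.6, -0.1, -2.6]
grip_width: 0.505
```

```bash
cat > look.py <<'E'
from h import *
import sys
k=sys.argv[1]; u0,v0,w,f=[float(x) for x in sys.argv[2:6]]
st()
c=cam('scene'); save(c,f'pics/scene{k}.png')
s=cv2.imread(f'pics/scene{k}.png'); hh=int(w*.75)
b=cv2.resize(s[int(v0):int(v0)+hh,int(u0):int(u0+w)],None,fx=f,fy=f,interpolation=cv2.INTER_CUBIC)
cv2.imwrite(f'pics/z{k}.png',cv2.convertScaleAbs(b,alpha=1.5,beta=20))
E
python3 look.py 7 300 120 120 6.6
```

```text
t 8.50 pos [0.6059 0.1269 0.2042] xang 1.5207 F [-0.6 -0.1 -2.6] T [-0.03  0.03 -0.02] g 0.505 j6 0.26
```

View pics/z7.png

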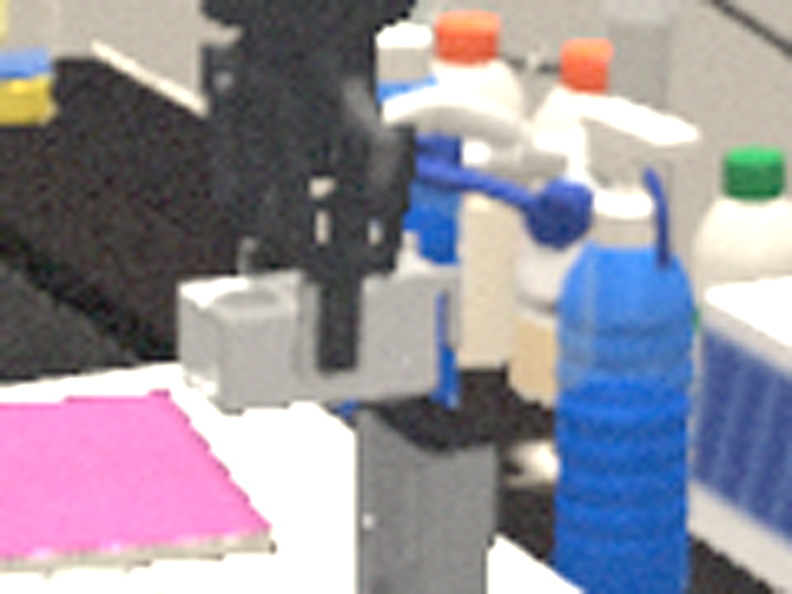

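Emit:
jog_arm(motion=[[-0.3,0,-0.3,0,3],[-0.3,0,-0.6,0,3],[-0.3,0,-0.9,0,3],[-0.3,0,-1.1,0,3],[-0.3,0,-1.1,0,3],[-0.3,0,-1.1,0,3],[-0.3,0,-1.1,0,3],[-0.3,0,-1.1,0,3],[-0.3,0,-1.1,0,3],[-0.3,0,-1.1,0,3]])

```text
t: 9.55
tool_pos: [0.6027, 0.127, 0.1947]
ee_rot: [2.276, 2.165, 0.0]
force: [0.4, -0.4, -2.4]
grip_width: 0.507
```

Emit:
jog_arm(motion=[[0,0,-0.03,0,3],[0,0,-0.06,0,3],[0,0,-0.09,0,3],[0,0,-0.12,0,3],[0,0,-0.15,0,3],[0,0,-0.18,0,3],[0,0,-0.21,0,3],[0,0,-0.24,0,3],[0,0,-0.24,0,3],[0,0,-0.24,0,3]])

```text
t: 10.55
tool_pos: [0.6027, 0.127, 0.1923]
ee_rot: [2.276, 2.165, 0.0]
force: [0.2, -0.5, -2.2]
grip_width: 0.508
```

```bash
python3 look.py 8 300 120 120 6.6
```

```text
t 10.55 pos [0.6027 0.127  0.1923] xang 1.5210 F [ 0.2 -0.5 -2.2] T [ 0.06  0.01 -0.02] g 0.508 j6 0.26
```

View pics/z8.png

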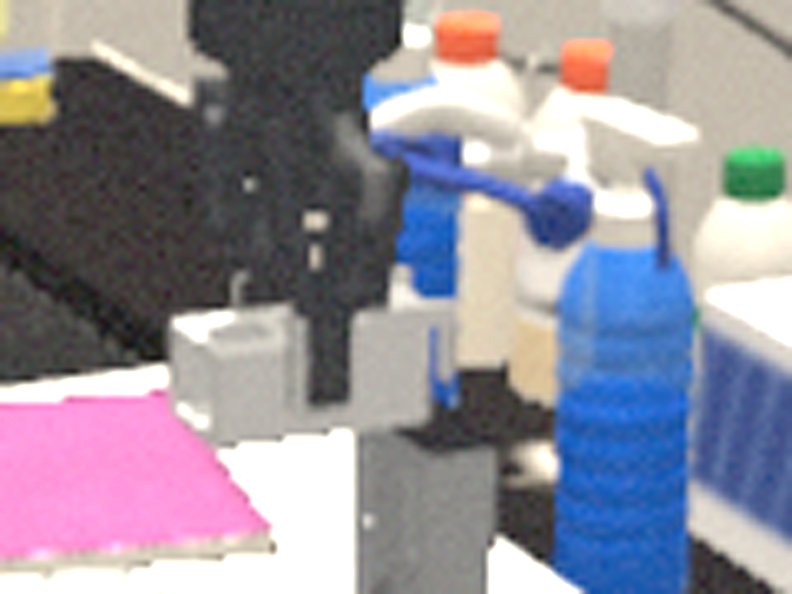

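Emit:
jog_arm(motion=[[0,0,-0.05,0,3],[0,0,-0.1,0,3],[0,0,-0.15,0,3],[0,0,-0.2,0,3],[0,0,-0.25,0,3],[0,0,-0.3,0,3],[0,0,-0.3,0,3],[0,0,-0.3,0,3],[0,0,-0.3,0,3],[0,0,-0.3,0,3]])

```text
t: 11.6
tool_pos: [0.6027, 0.127, 0.1893]
ee_rot: [2.276, 2.165, 0.0]
force: [0.7, 0.1, -3.0]
grip_width: 0.507
```

Emit:
jog_arm(motion=[[0,0,-0.03,0,3],[0,0,-0.06,0,3],[0,0,-0.09,0,3],[0,0,-0.12,0,3],[0,0,-0.15,0,3],[0,0,-0.18,0,3],[0,0,-0.2,0,3],[0,0,-0.2,0,3],[0,0,-0.2,0,3],[0,0,-0.2,0,3]])

```text
t: 12.6
tool_pos: [0.6027, 0.127, 0.1873]
ee_rot: [2.276, 2.165, 0.0]
force: [0.5, 0.4, -2.1]
grip_width: 0.503
```

Emit:
jog_arm(motion=[[0,0,-0.03,0,3],[0,0,-0.06,0,3],[0,0,-0.09,0,3],[0,0,-0.12,0,3],[0,0,-0.15,0,3],[0,0,-0.15,0,3],[0,0,-0.15,0,3],[0,0,-0.15,0,3],[0,0,-0.15,0,3],[0,0,-0.15,0,3]])

```text
t: 13.6
tool_pos: [0.6027, 0.127, 0.1858]
ee_rot: [2.276, 2.165, 0.0]
force: [-0.0, -0.2, -2.6]
grip_width: 0.503
```

Emit:
jog_arm(motion=[[0,0,-0.03,0,3],[0,0,-0.06,0,3],[0,0,-0.09,0,3],[0,0,-0.12,0,3],[0,0,-0.15,0,3],[0,0,-0.15,0,3],[0,0,-0.15,0,3],[0,0,-0.15,0,3],[0,0,-0.15,0,3],[0,0,-0.15,0,3]])

```text
t: 14.6
tool_pos: [0.6027, 0.127, 0.1843]
ee_rot: [2.276, 2.165, 0.0]
force: [0.2, 0.4, -2.8]
grip_width: 0.506
```

```bash
python3 look.py 9 300 120 120 6.6
```

```text
t 14.60 pos [0.6027 0.127  0.1843] xang 1.5210 F [ 0.2  0.4 -2.8] T [-0.02  0.06  0.05] g 0.506 j6 0.26
```

View pics/z9.png

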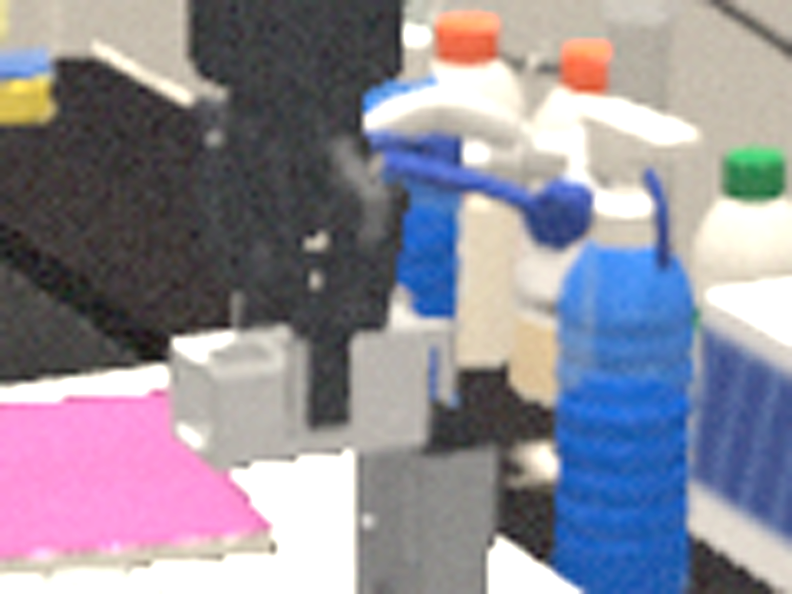

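Emit:
jog_arm(motion=[[0,0,-0.02,0,3],[0,0,-0.04,0,3],[0,0,-0.06,0,3],[0,0,-0.08,0,3],[0,0,-0.1,0,3],[0,0,-0.12,0,3],[0,0,-0.14,0,3],[0,0,-0.15,0,3],[0,0,-0.15,0,3],[0,0,-0.15,0,3]])

```text
t: 15.65
tool_pos: [0.6027, 0.127, 0.1829]
ee_rot: [2.276, 2.165, 0.0]
force: [-0.6, -0.0, -0.4]
grip_width: 0.501
```

Run:
```python
from h import *
st()
```

```text
t 15.65 pos [0.6027 0.127  0.1829] xang 1.5210 F [-0.6 -0.  -0.4] T [-0.02  0.05 -0.01] g 0.501 j6 0.26
```

Emit:
jog_arm(motion=[[0,0,-0.02,0,3],[0,0,-0.04,0,3],[0,0,-0.05,0,3],[0,0,-0.05,0,3],[0,0,-0.05,0,3],[0,0,-0.05,0,3],[0,0,-0.05,0,3],[0,0,-0.05,0,3],[0,0,-0.05,0,3],[0,0,-0.05,0,3]])

```text
t: 16.65
tool_pos: [0.6026, 0.127, 0.1827]
ee_rot: [2.276, 2.165, 0.0]
force: [-4.4, 0.5, 4.6]
grip_width: 0.503
```

Emit:
jog_arm(motion=[[0,0,0.5,0,3],[0,0,1,0,3],[-1.5,0.07,1,0,3],[-3,0.15,1,0,3],[-3,0.15,-1,0,3],[-3,0.15,-3,0,3],[-3,0.15,-5,0,3],[-3,0.15,-5.6,0,3],[-3,0.15,-5.6,0,3],[-3,0.15,-5.6,0,3]])

```text
t: 17.65
tool_pos: [0.5731, 0.1286, 0.1272]
ee_rot: [2.276, 2.165, 0.001]
force: [-0.3, 0.1, -2.0]
grip_width: 0.502
```

Run:
```python
from h import *
st()
for n in('scene','top'):
    c=cam(n); save(c,f'pics/{n}10.png')
a=cv2.imread('pics/top10.png'); s=cv2.imread('pics/scene10.png')
cv2.imwrite('pics/z10.png',np.hstack([cv2.convertScaleAbs(cv2.resize(a[140:230,250:340],(400,400)),alpha=1.5),cv2.convertScaleAbs(cv2.resize(s[160:220,320:380],(400,400)),alpha=1.5)]))
```

```text
t 17.65 pos [0.5731 0.1286 0.1272] xang 1.5210 F [-0.3  0.1 -2. ] T [-0.03  0.01  0.01] g 0.502 j6 0.27
```

View pics/z10.png

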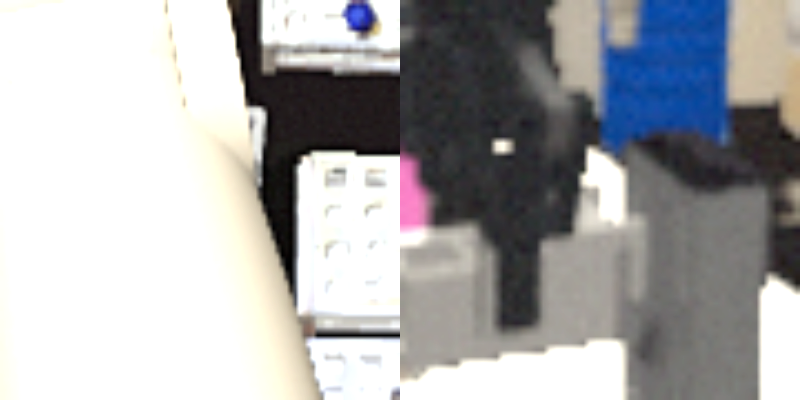

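Emit:
jog_arm(motion=[[0.2,-0.01,-0.02,0,3],[0.4,-0.02,-0.04,0,3],[0.6,-0.03,-0.05,0,3],[0.8,-0.04,-0.05,0,3],[0.9,-0.045,-0.05,0,3],[1.0,-0.05,-0.05,0,3],[1.1,-0.055,-0.05,0,3],[1.2,-0.06,-0.05,0,3],[1.2,-0.06,-0.05,0,3],[1.2,-0.06,-0.05,0,3]])

```text
t: 18.75
tool_pos: [0.5847, 0.1279, 0.1258]
ee_rot: [2.276, 2.165, 0.0]
force: [-0.6, 0.4, -2.5]
grip_width: 0.505
```

Emit:
jog_arm(motion=[[0.05,-0.002,0,0,3],[0.1,-0.005,0,0,3],[0.15,-0.007,0,0,3],[0.2,-0.01,0,0,3],[0.25,-0.012,0,0,3],[0.3,-0.015,0,0,3],[0.3,-0.015,0,0,3],[0.3,-0.015,0,0,3],[0.3,-0.015,0,0,3],[0.3,-0.015,0,0,3]])

```text
t: 19.75
tool_pos: [0.5877, 0.1277, 0.1258]
ee_rot: [-2.276, -2.165, 0.0]
force: [-1.5, -0.0, -2.4]
grip_width: 0.508
```

Emit:
jog_arm(motion=[[0.05,-0.002,0.04,0,3],[0.1,-0.005,0.04,0,3],[0.15,-0.007,0.04,0,3],[0.2,-0.01,0.04,0,3],[0.25,-0.012,0.04,0,3],[0.3,-0.015,0.04,0,3],[0.3,-0.015,0.04,0,3],[0.3,-0.015,0.04,0,3],[0.3,-0.015,0.04,0,3],[0.3,-0.015,0.04,0,3]])

```text
t: 20.75
tool_pos: [0.5907, 0.1276, 0.1262]
ee_rot: [2.276, 2.165, -0.0]
force: [-1.1, -0.2, -2.3]
grip_width: 0.504
```

Emit:
jog_arm(motion=[[0.05,-0.002,0,0,3],[0.1,-0.005,0,0,3],[0.15,-0.007,0,0,3],[0.2,-0.01,0,0,3],[0.25,-0.012,0,0,3],[0.3,-0.015,0,0,3],[0.3,-0.015,0,0,3],[0.3,-0.015,0,0,3],[0.3,-0.015,0,0,3],[0.3,-0.015,0,0,3]])

```text
t: 21.75
tool_pos: [0.5937, 0.1274, 0.1262]
ee_rot: [-2.276, -2.165, -0.0]
force: [-0.3, -0.1, -3.2]
grip_width: 0.504
```

```bash
python3 look.py 11 320 160 60 10
```

```text
t 21.75 pos [0.5937 0.1274 0.1262] xang 1.5210 F [-0.3 -0.1 -3.2] T [-0.01  0.   -0.03] g 0.504 j6 0.26
```

View pics/z11.png

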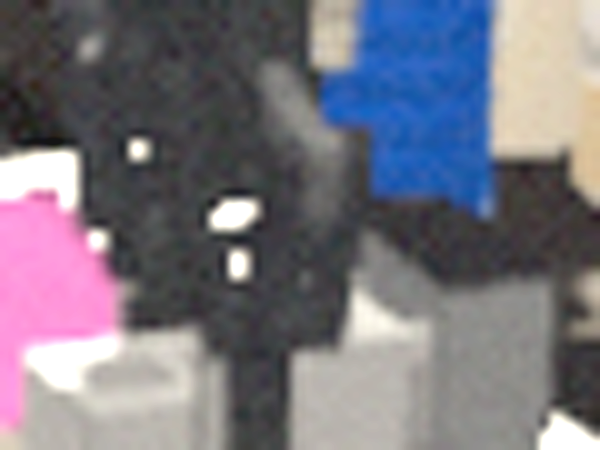

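Emit:
jog_arm(motion=[[0.05,-0.002,0,0,3],[0.1,-0.005,0,0,3],[0.15,-0.007,0,0,3],[0.2,-0.01,0,0,3],[0.2,-0.01,0,0,3],[0.2,-0.01,0,0,3],[0.2,-0.01,0,0,3],[0.2,-0.01,0,0,3],[0.2,-0.01,0,0,3],[0.2,-0.01,0,0,3]])

```text
t: 22.8
tool_pos: [0.5957, 0.1274, 0.1262]
ee_rot: [2.276, 2.165, 0.0]
force: [-0.6, 0.3, -2.9]
grip_width: 0.501
```

```bash
python3 look.py 12 320 160 60 10
```

```text
t 22.80 pos [0.5957 0.1274 0.1262] xang 1.5210 F [-0.6  0.3 -2.9] T [-0.    0.02 -0.02] g 0.501 j6 0.26
```

View pics/z12.png

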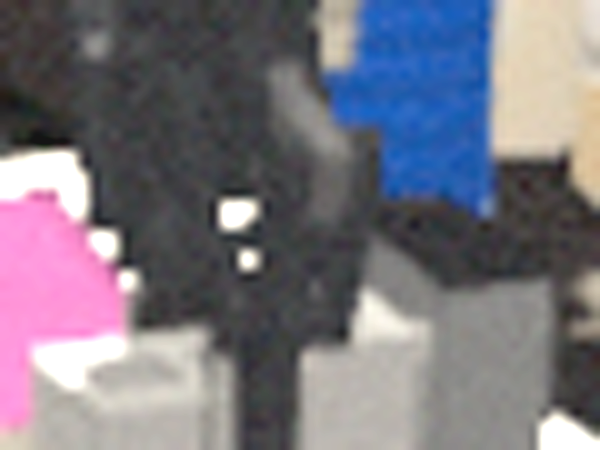

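Emit:
jog_arm(motion=[[0.05,-0.002,0,0,3],[0.1,-0.005,0,0,3],[0.15,-0.007,0,0,3],[0.2,-0.01,0,0,3],[0.25,-0.012,0,0,3],[0.25,-0.012,0,0,3],[0.25,-0.012,0,0,3],[0.25,-0.012,0,0,3],[0.25,-0.012,0,0,3],[0.25,-0.012,0,0,3]])

```text
t: 23.85
tool_pos: [0.5982, 0.1272, 0.1262]
ee_rot: [2.276, 2.165, 0.0]
force: [-0.1, 0.9, -3.1]
grip_width: 0.507
```

Emit:
jog_arm(motion=[[0.04,-0.002,0,0,3],[0.08,-0.004,0,0,3],[0.12,-0.006,0,0,3],[0.16,-0.008,0,0,3],[0.2,-0.01,0,0,3],[0.2,-0.01,0,0,3],[0.2,-0.01,0,0,3],[0.2,-0.01,0,0,3],[0.2,-0.01,0,0,3],[0.2,-0.01,0,0,3]])

```text
t: 24.85
tool_pos: [0.5992, 0.1272, 0.1262]
ee_rot: [-2.275, -2.165, 0.002]
force: [-7.4, 0.5, 0.0]
grip_width: 0.5
```

```bash
python3 look.py 13 320 160 60 10
```

```text
t 24.85 pos [0.5992 0.1272 0.1262] xang 1.5211 F [-7.4  0.5  0. ] T [ 0.08  1.29 -0.11] g 0.500 j6 0.26
```

View pics/z13.png

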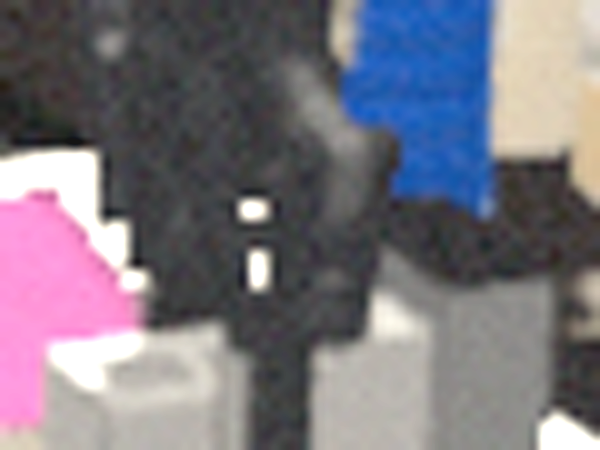

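Emit:
jog_arm(motion=[[-0.08,0,0,0,3],[-0.15,0,0,0,3],[-0.15,0,-0.1,0,3],[-0.15,0,-0.2,0,3],[-0.15,0,-0.3,0,3],[-0.15,0,-0.4,0,3],[-0.15,0,-0.5,0,3],[-0.15,0,-0.5,0,3],[-0.15,0,-0.5,0,3],[-0.15,0,-0.5,0,3]], newtons=90)

```text
t: 25.9
tool_pos: [0.5985, 0.1272, 0.1212]
ee_rot: [-2.276, -2.165, 0.0]
force: [-2.1, 1.2, -1.3]
grip_width: 0.498
```

Emit:
jog_arm(motion=[[0,0,-0.1,0,3],[0,0,-0.2,0,3],[0,0,-0.3,0,3],[0,0,-0.4,0,3],[0,0,-0.5,0,3],[0,0,-0.5,0,3],[0,0,-0.5,0,3],[0,0,-0.5,0,3],[0,0,-0.5,0,3],[0,0,-0.5,0,3]])

```text
t: 26.9
tool_pos: [0.598, 0.1272, 0.1157]
ee_rot: [-2.275, -2.165, 0.002]
force: [-4.9, 0.9, 1.3]
grip_width: 0.498
```

```bash
python3 look.py 14 310 160 80 9
```

```text
t 26.90 pos [0.598  0.1272 0.1157] xang 1.5212 F [-4.9  0.9  1.3] T [0.14 1.12 0.07] g 0.498 j6 0.26
```

View pics/z14.png

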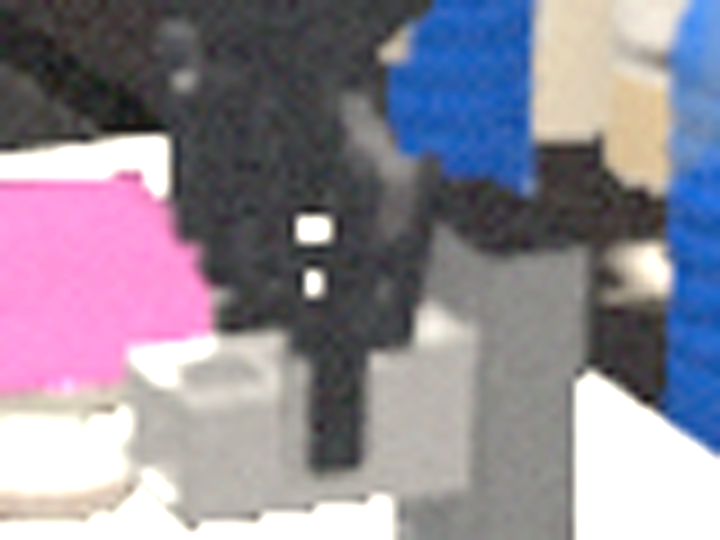

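Emit:
jog_arm(motion=[[0,0,-0.1,0,3],[0,0,-0.2,0,3],[0,0,-0.3,0,3],[0,0,-0.4,0,3],[0,0,-0.5,0,3],[0,0,-0.5,0,3],[0,0,-0.5,0,3],[0,0,-0.5,0,3],[0,0,-0.5,0,3],[0,0,-0.5,0,3]])

```text
t: 27.95
tool_pos: [0.5978, 0.1272, 0.1108]
ee_rot: [-2.275, -2.165, 0.002]
force: [-6.5, 0.6, 1.8]
grip_width: 0.498
```

Emit:
jog_arm(motion=[[0,0,-0.06,0,3],[0,0,-0.12,0,3],[0,0,-0.18,0,3],[0,0,-0.24,0,3],[0,0,-0.3,0,3],[0,0,-0.35,0,3],[0,0,-0.4,0,3],[0,0,-0.4,0,3],[0,0,-0.4,0,3],[0,0,-0.4,0,3]])

```text
t: 28.95
tool_pos: [0.5977, 0.1272, 0.1066]
ee_rot: [-2.275, -2.165, 0.003]
force: [-5.8, 0.5, 0.7]
grip_width: 0.498
```

Emit:
jog_arm(motion=[[0,0,-0.04,0,3],[0,0,-0.08,0,3],[0,0,-0.12,0,3],[0,0,-0.16,0,3],[0,0,-0.2,0,3],[0,0,-0.24,0,3],[0,0,-0.26,0,3],[0,0,-0.28,0,3],[0,0,-0.28,0,3],[0,0,-0.28,0,3]])

```text
t: 29.95
tool_pos: [0.5988, 0.1271, 0.1041]
ee_rot: [2.276, 2.165, -0.0]
force: [1.1, 1.1, -6.1]
grip_width: 0.495
```

Emit:
jog_arm(motion=[[0,0,-0.02,0,3],[0,0,-0.04,0,3],[0,0,-0.06,0,3],[0,0,-0.08,0,3],[0,0,-0.1,0,3],[0,0,-0.1,0,3],[0,0,-0.1,0,3],[0,0,-0.1,0,3],[0,0,-0.1,0,3],[0,0,-0.1,0,3]])

```text
t: 30.95
tool_pos: [0.5987, 0.1271, 0.1034]
ee_rot: [-2.276, -2.165, 0.0]
force: [0.1, 1.9, -1.1]
grip_width: 0.5
```

```bash
python3 look.py 15 310 160 80 9
```

```text
t 30.95 pos [0.5987 0.1271 0.1034] xang 1.5210 F [ 0.1  1.9 -1.1] T [ 0.16 -0.04  0.05] g 0.500 j6 0.26
```

View pics/z15.png

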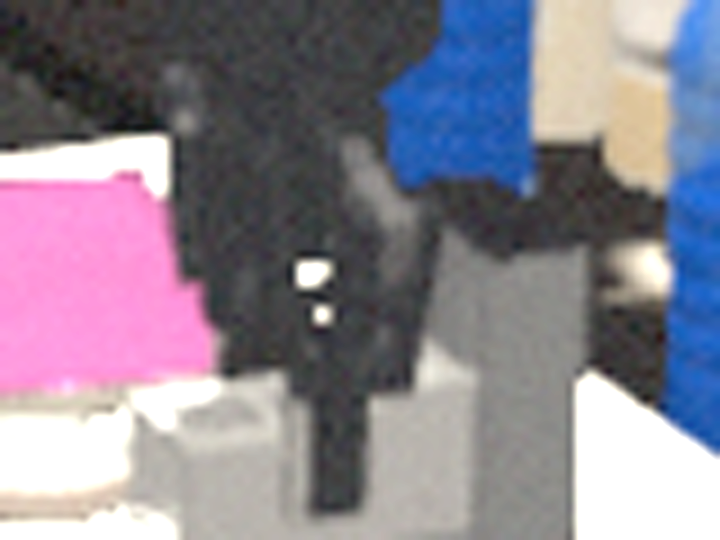

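The side force from the catch disappeared and Fz jumped, so the catch snapped at a TCP height of about 0.104. Next I'll press on to feel the hard stop.

Emit:
jog_arm(motion=[[0,0,-0.02,0,3],[0,0,-0.04,0,3],[0,0,-0.06,0,3],[0,0,-0.08,0,3],[0,0,-0.1,0,3],[0,0,-0.1,0,3],[0,0,-0.1,0,3],[0,0,-0.1,0,3],[0,0,-0.1,0,3],[0,0,-0.1,0,3]])

```text
t: 32.0
tool_pos: [0.5988, 0.1271, 0.1027]
ee_rot: [2.276, 2.165, 0.001]
force: [-1.7, 0.5, 4.2]
grip_width: 0.497
```

Emit:
jog_arm(motion=[[0,0,0.05,0,5.5],[0,0,0.05,0,6.5],[0,0,0.05,0,6.5],[0,0,0.05,0,6.5],[0,0,1,0,6.5],[0,0,3,0,6.5],[0,0,6,0,6.5],[-1,-0.5,9,0,6.5],[-3,-4,9,0,5],[-5,-8,9,0,4.5]])

```text
t: 33.0
tool_pos: [0.5487, 0.0472, 0.194]
ee_rot: [2.273, 2.167, 0.003]
force: [0.0, -1.6, -0.1]
grip_width: 0.529
```

Run:
```python
from h import *
st()
t=np.load('top0.npy',allow_pickle=True).item(); s0=np.load('scene0.npy',allow_pickle=True).item()
def tri(ut,us):
    A=[];b=[]
    d1=ray(t,*ut);d2=ray(s0,*us)
    M=np.stack([d1,-d2],1); k=np.linalg.lstsq(M,s0['C']-t['C'],rcond=None)[0]
    p=t['C']+k[0]*d1;q=s0['C']+k[1]*d2; return (p+q)/2,np.linalg.norm(p-q)
print('rack',tri((250+462/5-.4,145+458/5-.4),(260+222/3,160+315/3)))
s=cam('scene'); save(s,'pics/scene16.png')
h=cv2.cvtColor(s['color'],cv2.COLOR_RGB2HSV); m=((h[:,:,0]<12)&(h[:,:,1]>110)&(h[:,:,2]>80)).astype(np.uint8)
m[:272]=0;m[296:]=0;m[:,:312]=0;m[:,329:]=0
ys,xs=np.nonzero(m);print(len(xs),xs.mean(),ys.mean(),xs.min(),xs.max(),ys.min(),ys.max())
print('cap pred',proj(s,[[.4505,-.081,.080],[.4505,-.081,.072],[.4505,-.081,.064]]))
im=cv2.imread('pics/scene16.png')
cv2.imwrite('pics/z16.png',cv2.convertScaleAbs(np.hstack([cv2.resize(im[160:260,310:410],(400,400),interpolation=2),cv2.resize(im[230:330,260:360],(400,400),interpolation=2)]),alpha=1.4,beta=15))
tt=cam('top'); save(tt,'pics/top16.png'); np.save('top16.npy',tt,allow_pickle=True)
im=cv2.imread('pics/top16.png'); cv2.imwrite('pics/t16.png',cv2.resize(im[150:300,240:390],(600,600),interpolation=2))
```

```text
t 33.00 pos [0.5487 0.0472 0.194 ] xang 1.5233 F [ 0.  -1.6 -0.1] T [-0.06 -0.06 -0.04] g 0.529 j6 0.13
rack (array([ 0.50360804, -0.02904244,  0.07858434]), np.float64(0.0005960715525021475))
96 321.46875 283.3958333333333 317 326 278 288
cap pred [[321.76748952 279.94143873]
 [321.76570448 283.32446627]
 [321.76392936 286.6886898 ]]
```

View pics/z16.png

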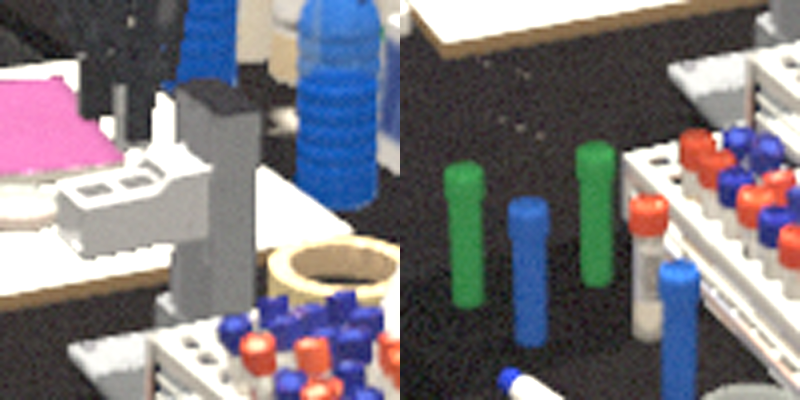

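View pics/t16.png

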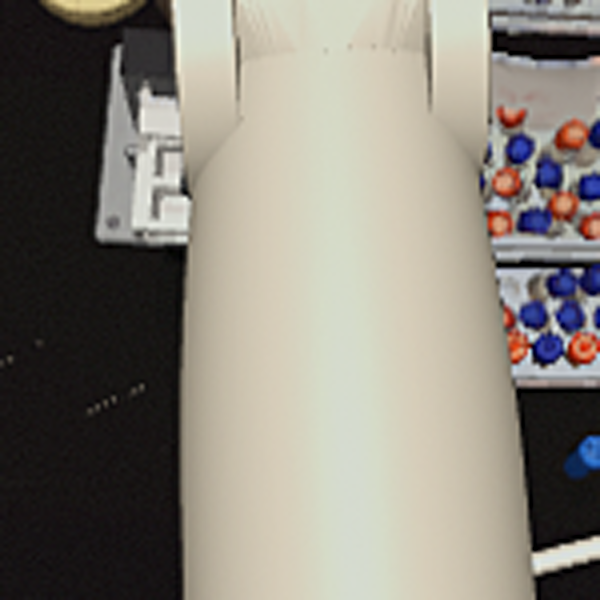

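Emit:
jog_arm(motion=[[0,1,0,0,2],[2,3,0,0,0],[4,5,0,0,0],[6,7,0,0,0],[7.6,7.86,0,0,0],[7.6,7.86,-1,0,0],[7.6,7.86,-2,0,0],[7.6,7.86,-3,0,0],[7.6,7.86,-3.2,0,0],[7.6,7.86,-3.2,0,0]], newtons=30)

```text
t: 34.1
tool_pos: [0.624, 0.1254, 0.1601]
ee_rot: [-2.276, -2.165, 0.001]
force: [1.4, -1.0, -0.5]
grip_width: -0.001
```

```bash
python3 look.py 17 310 140 80 9
```

```text
t 34.10 pos [0.624  0.1254 0.1601] xang 1.5205 F [ 1.4 -1.  -0.5] T [-0.02 -0.01 -0.03] g -0.001 j6 0.25
```

View pics/z17.png

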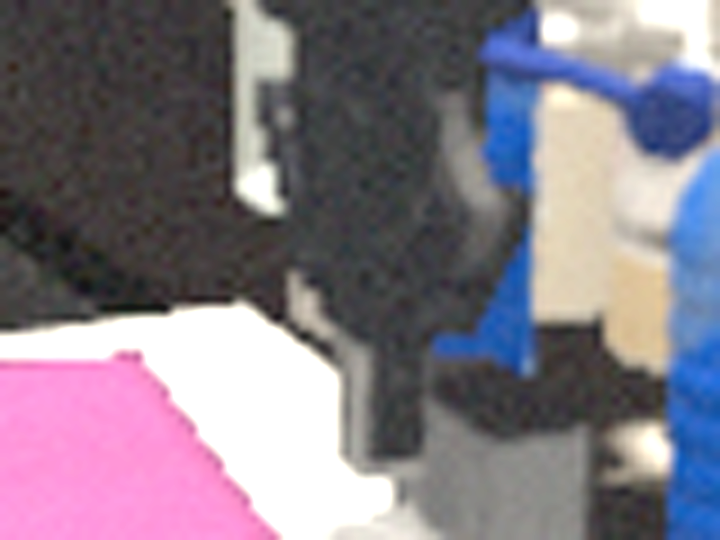

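Emit:
jog_arm(motion=[[-0.3,0,0,0,0],[-0.3,0,-0.2,0,0],[-0.3,0,-0.4,0,0],[-0.3,0,-0.6,0,0],[-0.3,0,-0.7,0,0],[-0.3,0,-0.8,0,0],[-0.3,0,-0.8,0,0],[-0.3,0,-0.8,0,0],[-0.3,0,-0.8,0,0],[-0.3,0,-0.8,0,0]])

```text
t: 35.15
tool_pos: [0.6217, 0.1257, 0.1525]
ee_rot: [2.276, 2.165, 0.0]
force: [0.1, 1.2, 0.5]
grip_width: 0.002
```

Emit:
jog_arm(motion=[[0,0,-0.04,0,0],[0,0,-0.08,0,0],[0,0,-0.12,0,0],[0,0,-0.16,0,0],[0,0,-0.2,0,0],[0,0,-0.24,0,0],[0,0,-0.27,0,0],[0,0,-0.3,0,0],[0,0,-0.3,0,0],[0,0,-0.3,0,0]])

```text
t: 36.15
tool_pos: [0.6217, 0.1257, 0.1494]
ee_rot: [-2.276, -2.165, -0.0]
force: [0.0, 0.8, -0.1]
grip_width: -0.005
```

Emit:
jog_arm(motion=[[0,0,-0.04,0,0],[0,0,-0.08,0,0],[0,0,-0.12,0,0],[0,0,-0.16,0,0],[0,0,-0.2,0,0],[0,0,-0.24,0,0],[0,0,-0.27,0,0],[0,0,-0.3,0,0],[0,0,-0.3,0,0],[0,0,-0.3,0,0]])

```text
t: 37.15
tool_pos: [0.6217, 0.1257, 0.1464]
ee_rot: [-2.276, -2.165, 0.0]
force: [-0.1, -0.4, 0.1]
grip_width: -0.002
```

```bash
python3 look.py 18 310 140 80 9
```

```text
t 37.15 pos [0.6217 0.1257 0.1464] xang 1.5210 F [-0.1 -0.4  0.1] T [-0.04 -0.01 -0.03] g -0.002 j6 0.25
```

View pics/z18.png

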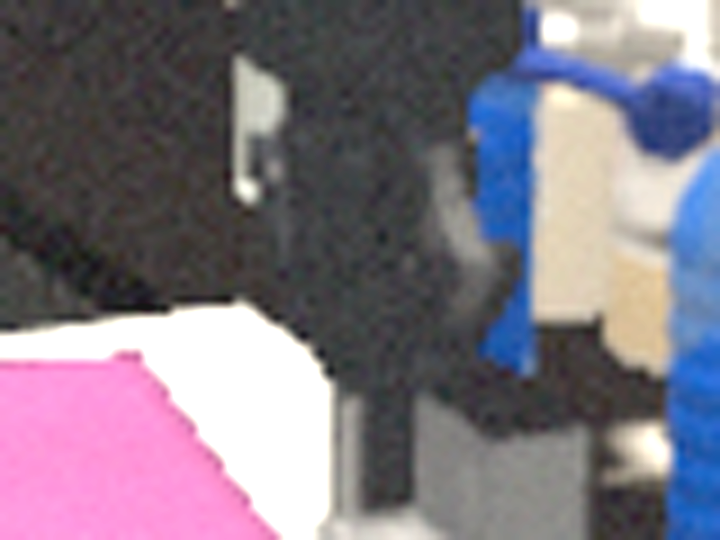

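Emit:
jog_arm(motion=[[0,0,-0.04,0,0],[0,0,-0.08,0,0],[0,0,-0.12,0,0],[0,0,-0.16,0,0],[0,0,-0.2,0,0],[0,0,-0.23,0,0],[0,0,-0.25,0,0],[0,0,-0.25,0,0],[0,0,-0.25,0,0],[0,0,-0.25,0,0]])

```text
t: 38.2
tool_pos: [0.6217, 0.1257, 0.1439]
ee_rot: [2.276, 2.165, 0.0]
force: [0.2, -0.1, -0.5]
grip_width: 0.002
```

Emit:
jog_arm(motion=[[0,0,-0.04,0,0],[0,0,-0.08,0,0],[0,0,-0.12,0,0],[0,0,-0.15,0,0],[0,0,-0.18,0,0],[0,0,-0.2,0,0],[0,0,-0.2,0,0],[0,0,-0.2,0,0],[0,0,-0.2,0,0],[0,0,-0.2,0,0]])

```text
t: 39.2
tool_pos: [0.6217, 0.1258, 0.1419]
ee_rot: [2.276, 2.165, 0.0]
force: [0.7, -0.2, 0.2]
grip_width: -0.004
```

```bash
python3 look.py 19 310 140 80 9
```

```text
t 39.20 pos [0.6217 0.1258 0.1419] xang 1.5210 F [ 0.7 -0.2  0.2] T [ 0.02  0.03 -0.  ] g -0.004 j6 0.25
```

View pics/z19.png

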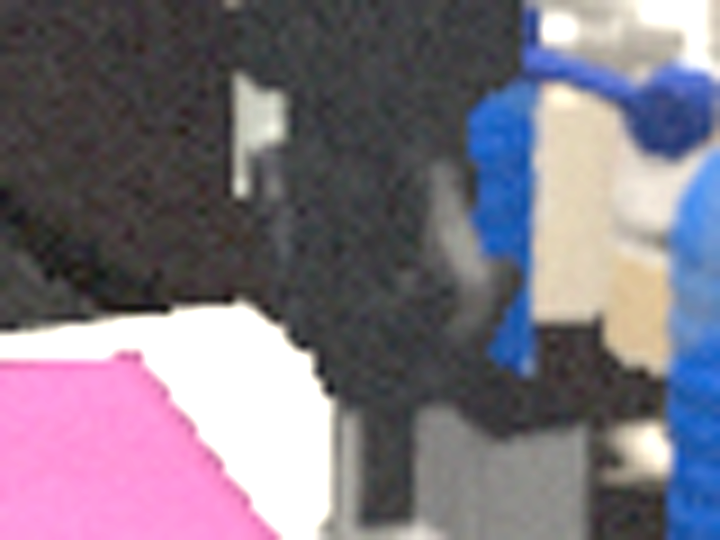

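Emit:
jog_arm(motion=[[-0.2,0,0,0,0],[-0.3,0,-0.05,0,0],[-0.3,0,-0.1,0,0],[-0.3,0,-0.15,0,0],[-0.3,0,-0.2,0,0],[-0.3,0,-0.22,0,0],[-0.3,0,-0.24,0,0],[-0.3,0,-0.25,0,0],[-0.3,0,-0.25,0,0],[-0.3,0,-0.25,0,0]])

```text
t: 40.25
tool_pos: [0.6187, 0.1257, 0.1394]
ee_rot: [-2.276, -2.165, 0.0]
force: [-0.4, -0.9, 0.5]
grip_width: -0.001
```

Emit:
jog_arm(motion=[[0,0,-0.05,0,0],[0,0,-0.1,0,0],[0,0,-0.13,0,0],[0,0,-0.16,0,0],[0,0,-0.18,0,0],[0,0,-0.2,0,0],[0,0,-0.2,0,0],[0,0,-0.2,0,0],[0,0,-0.2,0,0],[0,0,-0.2,0,0]])

```text
t: 41.25
tool_pos: [0.6188, 0.1257, 0.139]
ee_rot: [2.276, 2.165, 0.002]
force: [-3.8, -0.7, 9.8]
grip_width: -0.004
```

Emit:
jog_arm(motion=[[0,0,2,0,0],[0,0,5,0,1],[-2.5,-3.2,6,0,4.5],[-5.5,-6.7,6,0,4.5],[-8.5,-10.3,6,0,4.5],[-11.5,-14,6,0,4.5],[-14.3,-17.5,6,0,4.5],[-16.85,-20.67,6,0,4.5],[-16.85,-20.67,4,0,4.5],[-16.85,-20.67,1,0,4.5]])

```text
t: 42.25
tool_pos: [0.4506, -0.0822, 0.1487]
ee_rot: [2.276, 2.16, 0.004]
force: [0.5, -0.0, 0.0]
grip_width: 0.526
```

```bash
python3 look.py 20 270 200 110 7
```

```text
t 42.25 pos [ 0.4506 -0.0822  0.1487] xang 1.5186 F [ 0.5 -0.   0. ] T [ 0.07 -0.05  0.  ] g 0.526 j6 -0.13
```

View pics/z20.png

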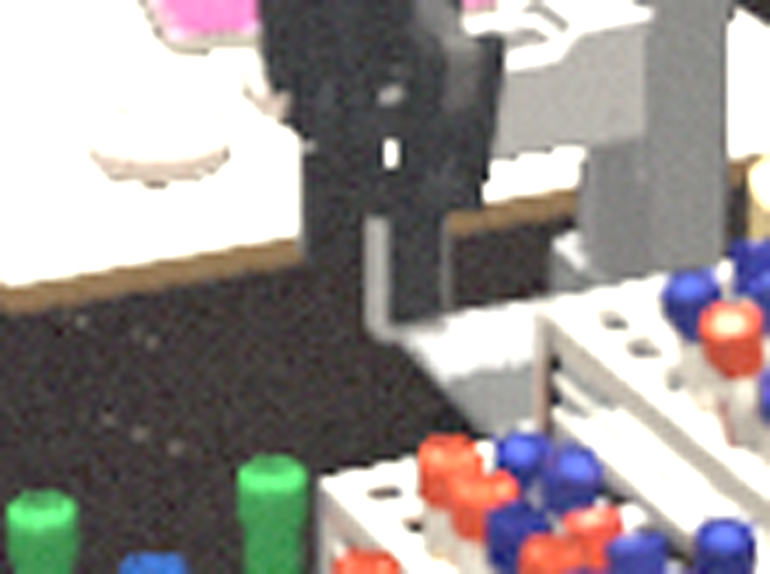

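Emit:
jog_arm(motion=[[0,0,-2,0,4.5],[0,0,-4,0,4.5],[0,0,-6,0,4.5],[0,0,-7.5,0,4.5],[0,0,-9,0,4.5],[0,0,-10,0,4.5],[0,0,-10.4,0,4.5],[0,0,-10.4,0,4.5],[0,0,-10.4,0,4.5],[0,0,-10.4,0,4.5]])

```text
t: 43.3
tool_pos: [0.4506, -0.0811, 0.0441]
ee_rot: [2.275, 2.165, 0.001]
force: [-0.1, -0.1, 0.4]
grip_width: 0.527
```

```bash
python3 look.py 21 270 220 110 7
```

```text
t 43.30 pos [ 0.4506 -0.0811  0.0441] xang 1.5210 F [-0.1 -0.1  0.4] T [-0.    0.02  0.04] g 0.527 j6 -0.13
```

View pics/z21.png

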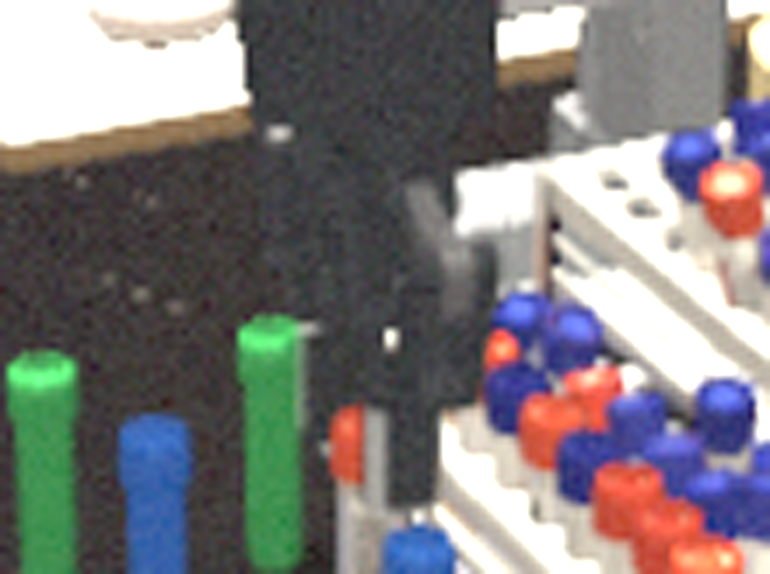

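Emit:
jog_arm(motion=[[0,0,0,0,3],[0,0,0,0,1.5],[0,0,0,0,1.5],[0,0,0,0,1.5],[0,0,0,0,1.5],[0,0,0,0,1.5],[0,0,2,0,1.5],[0,0,5,0,1.5],[0,0,9,0,1.5],[0,0,13,0,1.5]], newtons=25)

```text
t: 44.35
tool_pos: [0.4496, -0.0809, 0.1741]
ee_rot: [-2.275, -2.165, 0.001]
force: [0.9, 0.1, 0.8]
grip_width: 0.231
```

```bash
python3 look.py 22 270 150 110 7
```

```text
t 44.35 pos [ 0.4496 -0.0809  0.1741] xang 1.5210 F [0.9 0.1 0.8] T [ 0.01 -0.06  0.  ] g 0.231 j6 -0.13
```

View pics/z22.png

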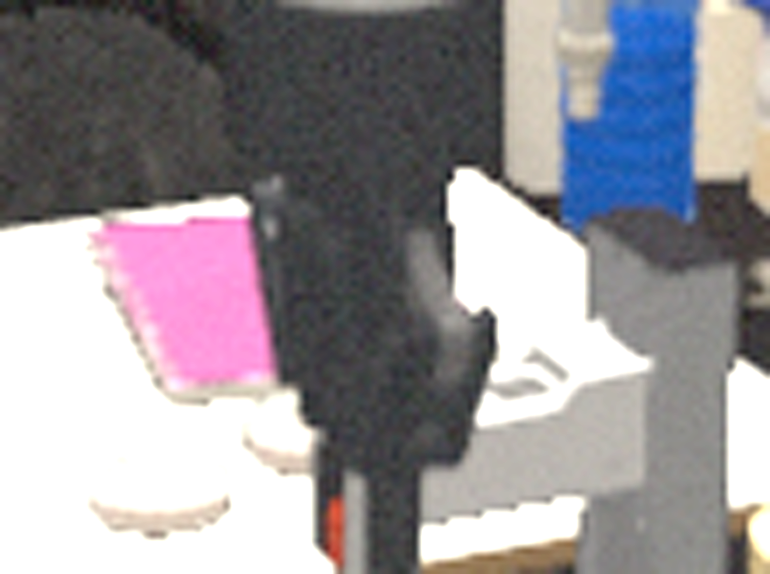

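Run:
```python
from h import *
s=np.load('scene0.npy',allow_pickle=True).item(); t=np.load('top0.npy',allow_pickle=True).item()
psi=-.05; ex=np.array([np.cos(psi),np.sin(psi),0]); ey=np.array([-np.sin(psi),np.cos(psi),0])
O=np.array([.599,.1271,.1122])+.046*ex; O[2]=.1122
print('O',O,'outer',O-.065*ex,'inner',O-.038*ex)
def W(x,y,z): return O+ex*x*1e-3+ey*y*1e-3+np.array([0,0,z*1e-3])
segs=[]
for xc in(-38,-65):
    h=10.75; q=[(xc-h,-h),(xc+h,-h),(xc+h,h),(xc-h,h)]
    for i in range(4): segs.append((W(*q[i],35),W(*q[(i+1)%4],35)))
q=[(-82,-22,0),(-82,-22,35),(-82,22,35)]; segs+= [(W(*q[0]),W(*q[1])),(W(*q[1]),W(*q[2]))]
q=[(-82,-22,0),(0,-22,0),(0,-22,44)]; segs+= [(W(*q[0]),W(*q[1])),(W(*q[1]),W(*q[2]))]
for c,f,o,n,k,sz in((s,'scene16',(320,180),'a',12,50),(t,'top16',(255,150),'b',12,50)):
    im=cv2.imread(f'pics/{f}.png')[o[1]:o[1]+sz,o[0]:o[0]+sz]; im=cv2.resize(im,None,fx=k,fy=k,interpolation=2)
    b=im.copy()
    for p,r in segs:
        u=[tuple(int(x) for x in (v-o+.5)*k) for v in proj(c,[p,r])]; cv2.line(b,*u,(0,0,255),1)
    cv2.imwrite(f'pics/ov_{n}.png',b)
```

```text
O [0.64494251 0.12480096 0.1122    ] outer [0.58002375 0.1280496  0.1122    ] inner [0.60699    0.12670017 0.1122    ]
```

View pics/ov_a.png

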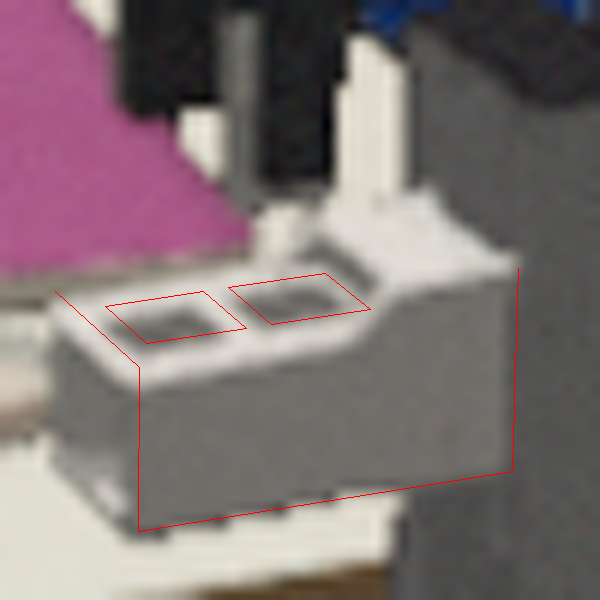

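View pics/ov_b.png

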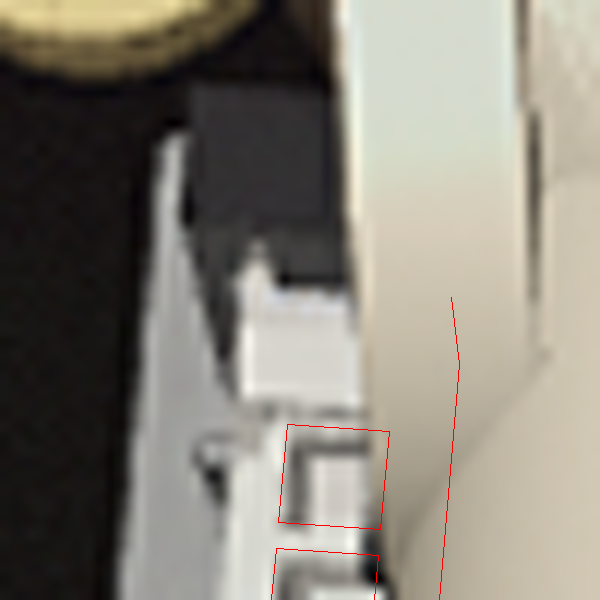

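Emit:
jog_arm(motion=[[0,0.5,3,0,1.5],[1,3,4.2,0,1.5],[3,6.5,4.2,0,1.5],[5.2,10,4.2,0,1.5],[7.5,13.5,4.2,0,1.5],[9.8,17,4.2,0,1.5],[12,19.8,4.2,0,1.5],[12.85,20.9,4.2,0,1.5],[12.85,20.9,4.2,0,1.5],[12.85,20.9,4.2,0,1.5]])

```text
t: 45.4
tool_pos: [0.5783, 0.1278, 0.2147]
ee_rot: [-2.275, -2.165, 0.002]
force: [0.3, -0.3, 0.2]
grip_width: 0.23
```

```bash
python3 look.py 23 310 150 80 9; cat > ov.py <<'E'
E
```

```text
t 45.40 pos [0.5783 0.1278 0.2147] xang 1.5214 F [ 0.3 -0.3  0.2] T [ 0.01  0.03 -0.04] g 0.230 j6 0.27
```

View pics/z23.png

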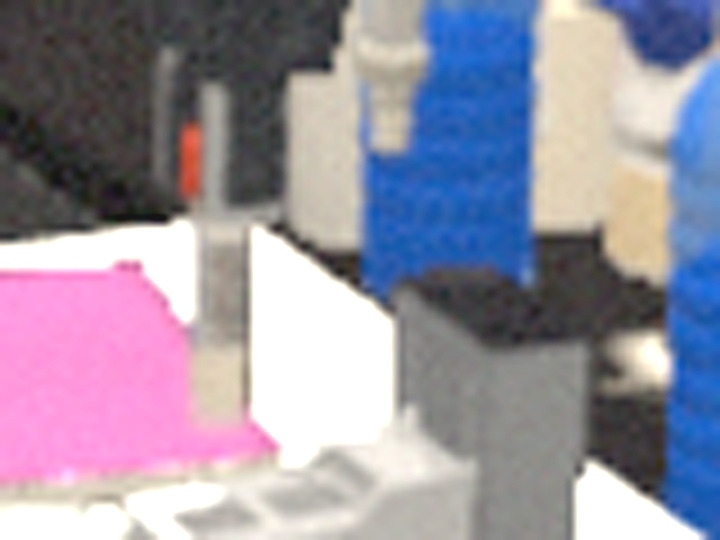

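Emit:
jog_arm(motion=[[0,0,-0.6,0,1.5],[0,0,-1.2,0,1.5],[0,0,-1.8,0,1.5],[0,0,-2.2,0,1.5],[0,0,-2.4,0,1.5],[0,0,-2.6,0,1.5],[0,0,-2.8,0,1.5],[0,0,-2.9,0,1.5],[0,0,-2.9,0,1.5],[0,0,-2.9,0,1.5]])

```text
t: 46.45
tool_pos: [0.5787, 0.1281, 0.1865]
ee_rot: [2.276, 2.165, 0.0]
force: [0.1, 0.5, 0.2]
grip_width: 0.23
```

```bash
python3 look.py 24 310 150 80 9
```

```text
t 46.45 pos [0.5787 0.1281 0.1865] xang 1.5211 F [0.1 0.5 0.2] T [ 0.02 -0.01 -0.02] g 0.230 j6 0.27
```

View pics/z24.png

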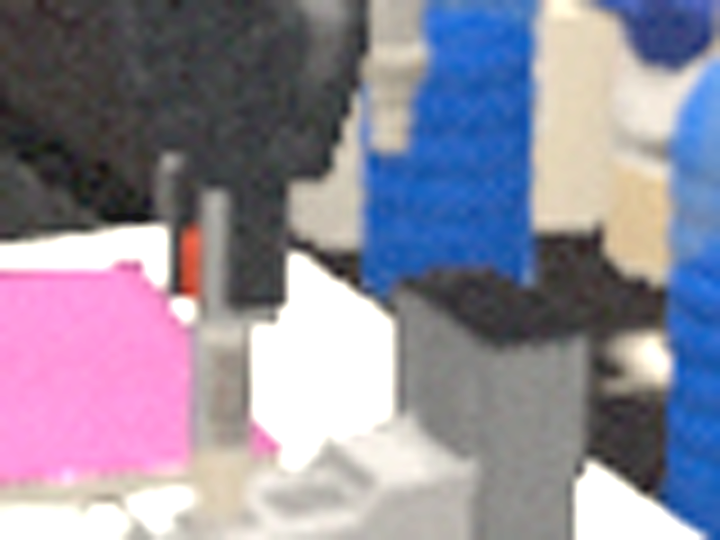

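Emit:
jog_arm(motion=[[0,0,-0.2,0,1.5],[0,0,-0.4,0,1.5],[0,0,-0.6,0,1.5],[0,0,-0.8,0,1.5],[0,0,-1.0,0,1.5],[0,0,-1.2,0,1.5],[0,0,-1.4,0,1.5],[0,0,-1.6,0,1.5],[0,0,-1.6,0,1.5],[0,0,-1.6,0,1.5]])

```text
t: 47.5
tool_pos: [0.5787, 0.128, 0.1704]
ee_rot: [-2.276, -2.165, -0.0]
force: [-0.3, 0.2, -0.3]
grip_width: 0.23
```

Emit:
jog_arm(motion=[[0,0,-0.1,0,1.5],[0,0,-0.2,0,1.5],[0,0,-0.3,0,1.5],[0,0,-0.4,0,1.5],[0,0,-0.5,0,1.5],[0,0,-0.6,0,1.5],[0,0,-0.7,0,1.5],[0,0,-0.7,0,1.5],[0,0,-0.7,0,1.5],[0,0,-0.7,0,1.5]])

```text
t: 48.5
tool_pos: [0.5787, 0.128, 0.1634]
ee_rot: [2.276, 2.165, 0.0]
force: [-0.7, 0.1, 0.3]
grip_width: 0.231
```

Bottom at about 0.120 and the floor expected near 0.116. I'll step down gently.

Emit:
jog_arm(motion=[[0,0,-0.05,0,1.5],[0,0,-0.1,0,1.5],[0,0,-0.15,0,1.5],[0,0,-0.2,0,1.5],[0,0,-0.25,0,1.5],[0,0,-0.3,0,1.5],[0,0,-0.3,0,1.5],[0,0,-0.3,0,1.5],[0,0,-0.3,0,1.5],[0,0,-0.3,0,1.5]])

```text
t: 49.5
tool_pos: [0.5787, 0.128, 0.1604]
ee_rot: [2.276, 2.165, 0.0]
force: [0.1, 0.1, 0.4]
grip_width: 0.233
```

Emit:
jog_arm(motion=[[0,0,-0.02,0,1.5],[0,0,-0.04,0,1.5],[0,0,-0.06,0,1.5],[0,0,-0.08,0,1.5],[0,0,-0.1,0,1.5],[0,0,-0.1,0,1.5],[0,0,-0.1,0,1.5],[0,0,-0.1,0,1.5],[0,0,-0.1,0,1.5],[0,0,-0.1,0,1.5]])

```text
t: 50.5
tool_pos: [0.5787, 0.128, 0.1594]
ee_rot: [-2.276, -2.165, -0.0]
force: [-0.6, 0.8, -0.6]
grip_width: 0.234
```

```bash
python3 look.py 25 310 150 80 9
```

```text
t 50.50 pos [0.5787 0.128  0.1594] xang 1.5210 F [-0.6  0.8 -0.6] T [-0.02 -0.02 -0.  ] g 0.234 j6 0.27
```

View pics/z25.png

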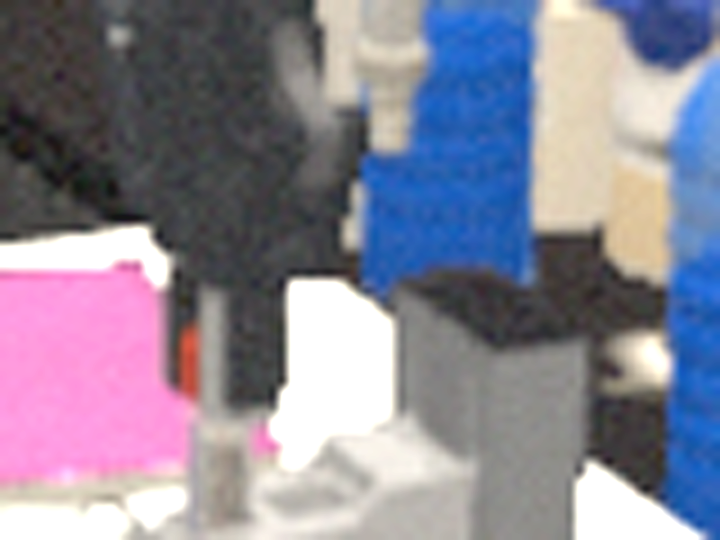

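Emit:
jog_arm(motion=[[0,0,-0.02,0,1.5],[0,0,-0.04,0,1.5],[0,0,-0.06,0,1.5],[0,0,-0.08,0,1.5],[0,0,-0.1,0,1.5],[0,0,-0.12,0,1.5],[0,0,-0.12,0,1.5],[0,0,-0.12,0,1.5],[0,0,-0.12,0,1.5],[0,0,-0.12,0,1.5]])

```text
t: 51.55
tool_pos: [0.5787, 0.128, 0.1582]
ee_rot: [2.276, 2.165, 0.0]
force: [-0.7, 0.1, 0.0]
grip_width: 0.231
```

Emit:
jog_arm(motion=[[0,0,-0.02,0,1.5],[0,0,-0.04,0,1.5],[0,0,-0.06,0,1.5],[0,0,-0.08,0,1.5],[0,0,-0.1,0,1.5],[0,0,-0.12,0,1.5],[0,0,-0.12,0,1.5],[0,0,-0.12,0,1.5],[0,0,-0.12,0,1.5],[0,0,-0.12,0,1.5]])

```text
t: 52.55
tool_pos: [0.5787, 0.128, 0.157]
ee_rot: [2.276, 2.165, 0.0]
force: [1.2, 0.2, 0.1]
grip_width: 0.228
```

Emit:
jog_arm(motion=[[0,0,-0.02,0,1.5],[0,0,-0.04,0,1.5],[0,0,-0.06,0,1.5],[0,0,-0.08,0,1.5],[0,0,-0.1,0,1.5],[0,0,-0.12,0,1.5],[0,0,-0.14,0,1.5],[0,0,-0.15,0,1.5],[0,0,-0.15,0,1.5],[0,0,-0.15,0,1.5]])

```text
t: 53.55
tool_pos: [0.5789, 0.128, 0.156]
ee_rot: [2.276, 2.165, 0.001]
force: [-1.2, -0.5, 5.0]
grip_width: 0.229
```

```bash
python3 look.py 26 310 160 80 9
```

```text
t 53.55 pos [0.5789 0.128  0.156 ] xang 1.5210 F [-1.2 -0.5  5. ] T [-0.05  0.2   0.  ] g 0.229 j6 0.27
```

View pics/z26.png

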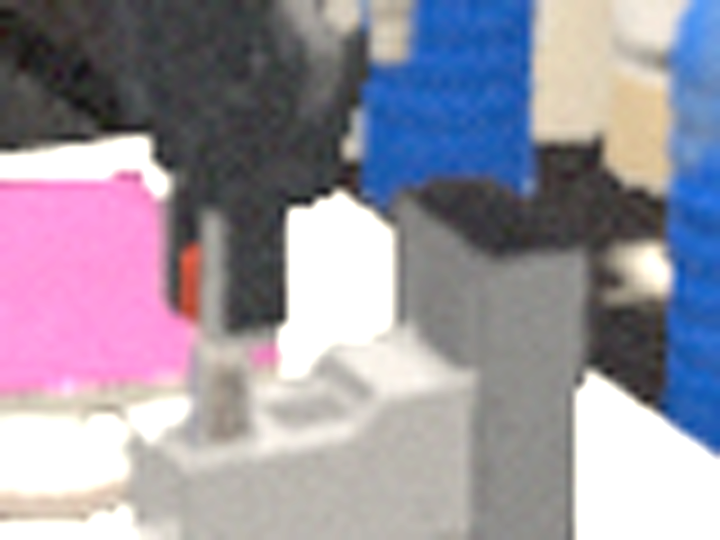

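The floor is felt at about 5 N. Now I'll release and lift straight up.

Emit:
jog_arm(motion=[[0,0,0.08,0,1.5],[0,0,0.1,0,2.6],[0,0,0.1,0,4],[0,0,0.1,0,4.2],[0,0,0.1,0,4.2],[0,0,1,0,4.2],[0,0,3,0,4.2],[0,0,6,0,4.2],[0,0,9,0,4.2],[-4,0,11,0,4.2]])

```text
t: 54.6
tool_pos: [0.5412, 0.1281, 0.2652]
ee_rot: [-2.277, -2.164, 0.001]
force: [0.1, 0.6, -0.1]
grip_width: 0.495
```

Emit:
jog_arm(motion=[[-4,0,1,0,4.2],[-8,-2,1,0,4.2],[-12,-5,1,0,4.2],[-15,-9,1,0,4.2],[-17,-13,1,0,4.2],[-19,-17,1,0,4.2],[-20,-21,1,0,4.2],[-21,-25,1,0,4.2],[-21,-25,1,0,4.2],[-21,-25,1,0,4.2]])

```text
t: 55.6
tool_pos: [0.3284, -0.1227, 0.2761]
ee_rot: [2.279, 2.161, 0.001]
force: [0.5, 0.4, -0.3]
grip_width: 0.494
```

```bash
python3 look.py 27 310 160 80 9
python3 - <<'E'
from h import *
t=cam('top'); save(t,'pics/top27.png'); im=cv2.imread('pics/top27.png')
cv2.imwrite('pics/t27.png',im[140:310,180:460].repeat(2,0).repeat(2,1))
im=cv2.imread('pics/scene27.png'); cv2.imwrite('pics/s27.png',im)
E
```

```text
t 55.60 pos [ 0.3284 -0.1227  0.2761] xang 1.5177 F [ 0.5  0.4 -0.3] T [-0.04  0.01 -0.01] g 0.494 j6 -0.30
```

View pics/z27.png

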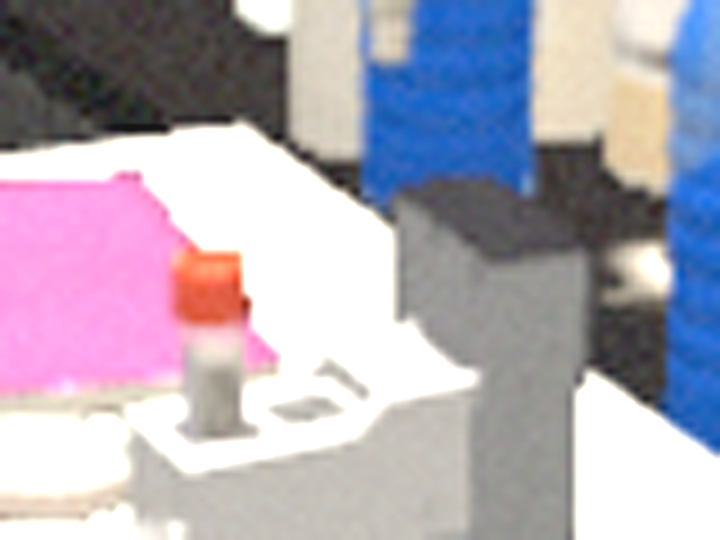

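View pics/t27.png

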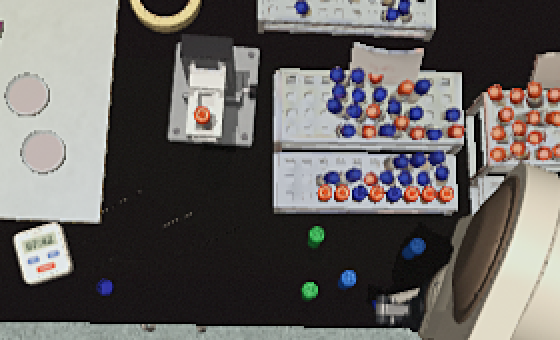

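View pics/s27.png

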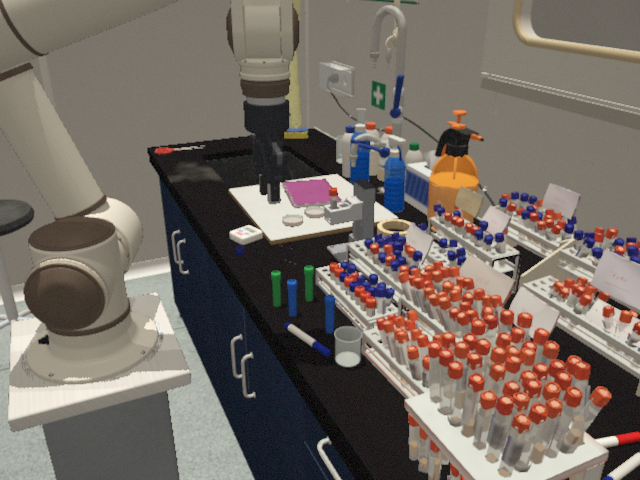

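The picture shows the red-capped tube upright in the outer hole, with cap top at about (210,255) and deck at about (215,430). That is roughly 49 mm of tube above the deck, as expected. The holder is level on the post and the bystanders look unmoved.

```bash
python3 -c "
from h import *
st(); print(arm.sign_off())"
```

```text
t 55.70 pos [ 0.3289 -0.1215  0.2759] xang 1.5215 F [ 0.6  0.3 -0.2] T [-0.01 -0.04  0.03] g 0.490 j6 -0.30
the job is handed in; nothing more can be done
None
```

The holder is hung on the top slots and pressed home, and the sample tube stands upright in its outer hole. I handed the job in at 55.7 s.

**Hanging:** I touched the post's top with the holder to find its height, about 4 mm below nominal. I then slid the claws into the top slots until the rear face met the post, and lowered the holder. The catch's side force vanished about 1 mm above home, which I took as the snap. The hard stop followed at the expected height with about 7 N. After letting go, I pressed the ledge with the shut fingers. It met a firm stop at about 10 N.

**Tube:** I put it in the outer hole after that press. The floor was felt at about 5 N, and the picture shows about 49 mm of tube above the deck, as it should. The holder looks level, and the bystanders and look-alikes I could see appear unmoved. Part of the bench by the beaker was hidden by the arm in the last top view but visible in the scene view. The arm ended clear of everything.

**Checks that disagreed:**
- The fingertips stood about 17–25 mm short of the TCP in the images, not 19 mm beyond it as the tool data says. My first close therefore missed above the holder, and I corrected for it from the images and the touches.
- The tube met the floor about 3 mm lower than I had worked out. In the overlay of the expected outline, the holder also looked 2–3 mm low, which is near the camera error.
- I could not see the catch itself, so the lock rests on the force signature and the hard stops; I did no pull-up test.

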